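# Put the two-tier feeding stand back together and load it

## Task

Put the two-tier feeding stand back together: lay the feeding ring flat in the bottom tray, fit the top tray over the four posts so that every corner hole is down over its post and the tray sits level on the collars, and stand the glass jar upright on the top tray. Lower the tray and the jar into place rather than dropping them, and leave the other things on the ledge where they are.

Things in the scene. Friction and masses are not known exactly. Their poses are not given: they have to be found in the camera images.
- stand: Two-tier stand without its top tray, fixed, left or right on the ledge, turned up to 0.25 rad. White bottom tray 240 mm (x) by 180 mm (y) on feet: inner floor 14 mm, rim top 34 mm above the ledge, walls 4 mm. Four steel posts 14 mm thick at x = +-100, y = +-70 mm, each with a collar at the top and a thinner stud above it. Origin on the ledge under its centre, z up.
- stand_seat (a point): Point on the stand's middle axis level with the tops of the post collars, 105 mm above the ledge; the centre of the top tray's underside comes here when home. Axes as the stand's. Collars are 24 mm across; the stud on each is 9 mm thick and 30 mm tall (tip 135 mm above the ledge): straight for 21 mm, then tapering to 2.4 mm.
- tray_grip (a point): Centre of the wooden grip bar of the loose top tray: bar 104 mm long along the tray's y, 16 mm thick along x, 20 mm high, across the tray's middle on two 10 mm rods at y = +-42 mm, 46 mm of air below it. It lies 62 mm above the tray's underside. The tray starts flat on the ledge on the other side from the stand, z up; about 0.45 kg, balanced under the bar.
- tray: The same top tray, origin at the centre of its underside. White plate 240 mm (x) by 180 mm (y) by 6 mm, rim to 21 mm above the underside, four round holes 13 mm across at x = +-100, y = +-70 mm. The same after a half turn: it may be fitted either way round.
- jar_center (a point): Centre of the closed glass jar: upright, glass 62 mm across up to 58 mm above its foot, steel lid 55 mm across from 64 to 80 mm; this point is 40 mm above the foot; z up; about 0.28 kg. It has room on the top tray on either side of the bar, about 58 mm from the tray's centre along the tray's x, on the tray's upper face 6 mm above its underside.
- jar: The same glass jar; origin at the centre of its foot, 40 mm below jar_center.
- ring_center (a point): Centre of the hard silicone feeding ring, plain grey: 96 mm outside, 72 mm inside (wall 12 mm), 26 mm high, lying flat, z up; this point is 13 mm above its underside, in the open middle: take it by the wall, 42 mm out. 0.09 kg.
- ring: The same feeding ring; origin at the centre of its underside, 13 mm below ring_center.
- scoop: Bystander: white plastic scoop, 160 mm long along its x, 56 mm wide, 38 mm high, origin on the ledge near its middle.
- tongs: Bystander: stainless tongs lying on their side, 185 mm long along x, open end to +x (up to 65 mm wide), 20 mm high, origin near the middle.
- bowl: Bystander: stainless bowl, 124 mm across the rim, 48 mm high, origin under its centre.
- tin: Bystander: closed aluminium tin, 74 mm across, 85 mm high, origin under its centre.
- spray: Bystander: clear plastic bottle, 60 mm across, 180 mm high, origin under its centre.
- brush: Bystander: wooden shoe brush, bristles down, 150 mm long (x) by 50 mm, 38 mm high, origin under its centre.
Not all that is in view belongs to the job. What is shaped like the jar but turquoise is not meant.

How it is judged:
By the outcome, as a careful person would: the job done as asked, in the order asked, and still so for the second after the job is handed in, with the robot touching nothing.
It also fails if it takes over 72 s, if anything falls off the work surface, if the arm or the gripper's body presses on something with over 40 N, if the wrist force passes 120 N, or if a joint passes its speed limit or range.

## Robot

A 6-joint arm with a two-finger parallel gripper is mounted at the origin on the work surface. World frame = base frame: x ahead of the robot, y to its left, z up, the work surface at z = 0. Lengths are in mm, angles in rad, forces in N, time in s.
With the tool pointing down it reaches from about 350 to 875 mm from the base axis. Payload 4.2 kg.
Tool frame: the origin (TCP) lies at the very end of the fingers, on their centre line; the grasp point (between the pads) lies 19 mm behind it; z points along the fingers, y is the direction in which the jaws open and shut (so a half turn about z gives the same grasp; the last joint's range is limited). The gripper opens to 85 mm and grips with 20 to 120 N. Pads are 22 mm wide; open, the fingers measure 114 mm over their backs; the gripper's body (76 mm by 85 mm) begins 54 mm behind the grasp point. The pads swing forward as they close: fully open they stand 13 mm farther back than shut.
Start: joints at [1.419, 0.385, 0.008, 0, -1.194, -0.259], TCP at [249.556, 572.993, 231.312] pointing down, gripper open.
Joint ranges: [-3.14, 3.14], [-1.21, 2.06], [-1.07, 1.41], [-3.16, 2.05], [-2.99, -0.16], [-3.1, 3.1]. Speed limits (rad/s): [2.79, 2.79, 3.14, 3.14, 3.14, 3.14].

## Interface

Orientations are given as a unit quaternion [x, y, z, w].
In Python, from bench import arm, optics, job gives the robot as it stands.
- The arm moves only by the tool send_rows, never from a script. Its argument "steps" is a list that holds one entry, the list of rows, each a list of 5 numbers: the shift along the tool's x, y, z in cm, then the turn about the tool's z in rad, then the opening, from 0 (shut) to 1 (fully open). A call has 1 to 10 rows; each row shifts and turns the pose as measured when the row begins, along the tool's axes as they then stand; what a row does not reach is not made up. A row lasts 1/12 s, in which the tool goes at most 41.7 mm and 7.16 degrees, less where a joint would pass 70% of its speed; a pose out of reach is approached as far as the arm can. A call with a gripper value outside its range is refused whole. The fingers move at their own pace and stop on an object; the grip force is fixed at half the most. Time passes only in rows, so rows that do not move let the fingers close. It gives the time, the measured TCP pose, the force and the opening at its end, in the units of the state.
- arm.read_state(): the state, without advancing time (a new reading comes with each control period).
- optics.get_image(name): name is "side" or "top" or "wrist"; returns (picture, depth): 384x512x3 uint8, blue, green, red; 384x512 float32, mm along the optical axis (not along the pixel's ray), 0 where there is no reading.
- optics.get_calibration(name): a dict with "K" (3x3 intrinsics, pixels), "rvec" (rotation vector, rad) and "tvec" (3), from world to camera coordinates, as OpenCV has them; the wrist camera has in their place "hand_eye" (4x4, takes a point from camera to tool coordinates, whose origin is the TCP and whose axes are the flange's). Camera axes: x right, y down, z forward; pixel columns grow to the right and rows downward; lengths in mm; the calibration is good to about 2 mm. A picture is of the moment at which its call begins: read the wrist's pose just before it. get_calibration takes no time and is no camera call.
- job.job_done(): hands the job in, once; it reports no verdict.
The state is a dict: "clock": time; "joints": joint angles; "joint_vel": joint speeds; "joint_efforts": joint torques, N m; "position": TCP position; "ee_rot": TCP orientation; "contact_force": force on the tool from outside, world axes, zero at the start; "wrist_torque": the same for the moment, N m; "gripper_width": finger opening in mm.
Only numpy, scipy, OpenCV 4.12 (cv2) and the standard library are available. Lean on these libraries where they do the work, as an engineer would, in place of code of your own. Each camera call takes 0.05 s, during which the arm holds its last target. There are 200 camera calls.

## Working session

There is one attempt and no reset: what is moved stays moved. The work goes in short steps, Python scripts to look and compute and a tool call to move; the robot and the scene stay as the last step left them, time stands still between calls to the robot, and variables do not carry over. Pictures are saved under pics/ and viewed, about 8 in all and at most 12, crops included, and the job is handed in when it is done.

Besides the shell and the picture viewer there is one more tool, called after ">>>" by a JSON object that holds its "method" and its "body". send_rows: Moves the arm, as the interface text tells. Its arguments: {"type":"object","properties":{"steps":{"type":"array","items":{"type":"array","items":{"type":"array","items":{"type":"number"}}}}},"required":["steps"]}

```bash
ls; mkdir -p pics
cat > h.py <<'E'
import numpy as np, cv2
from scipy.spatial.transform import Rotation as R
from bench import arm, optics, job
def look(name):
    s=arm.read_state(); im,d=optics.get_image(name); c=optics.get_calibration(name); K=np.array(c["K"])
    if name=="wrist":
        T=np.eye(4);T[:3,:3]=R.from_quat(s["ee_rot"]).as_matrix();T[:3,3]=s["position"];T=T@np.array(c["hand_eye"])
    else:
        M=np.eye(4);M[:3,:3]=R.from_rotvec(np.ravel(c["rvec"])).as_matrix();M[:3,3]=np.ravel(c["tvec"]);T=np.linalg.inv(M)
    v,u=np.mgrid[:384,:512]
    P=np.stack([(u-K[0,2])/K[0,0]*d,(v-K[1,2])/K[1,1]*d,d],-1)@T[:3,:3].T+T[:3,3]
    P[d==0]=np.nan
    return im,d,P,K,T
E
python3 - <<'E'
from h import *
s=arm.read_state();print({k:np.round(v,3).tolist() for k,v in s.items()})
o=[]
for n in("top","side"):
    im,d,P,K,T=look(n);o.append(im);print(n,K.round(1).tolist(),T.round(3).tolist());np.save(n+'.npy',P)
    cv2.imwrite(f'pics/{n}0.png',cv2.resize(im,(800,600)))
E
```

```text
pics
{'clock': 0.0, 'joints': [1.419, 0.386, 0.007, -0.001, -1.194, -0.259], 'joint_vel': [0.0, -0.001, -0.001, 0.0, 0.001, 0.0], 'joint_efforts': [-0.002, -39.229, 18.841, 4.186, -0.005, -0.0], 'position': [249.33, 572.462, 230.204], 'ee_rot': [0.979, -0.204, -0.0, 0.001], 'contact_force': [-0.639, 0.347, -0.124], 'wrist_torque': [0.07, -0.013, 0.066], 'gripper_width': 85.261}
top [[400.2, 0.0, 242.8], [0.0, 400.2, 193.8], [0.0, 0.0, 1.0]] [[0.004, -0.984, 0.177, 342.225], [-1.0, -0.003, 0.01, 9.617], [-0.009, -0.177, -0.984, 1461.976], [0.0, 0.0, 0.0, 1.0]]
side [[474.3, 0.0, 252.7], [0.0, 474.3, 192.5], [0.0, 0.0, 1.0]] [[0.964, 0.142, -0.226, 979.522], [0.267, -0.541, 0.798, -1394.533], [-0.009, -0.829, -0.559, 1095.938], [0.0, 0.0, 0.0, 1.0]]
```

View pics/top0.png

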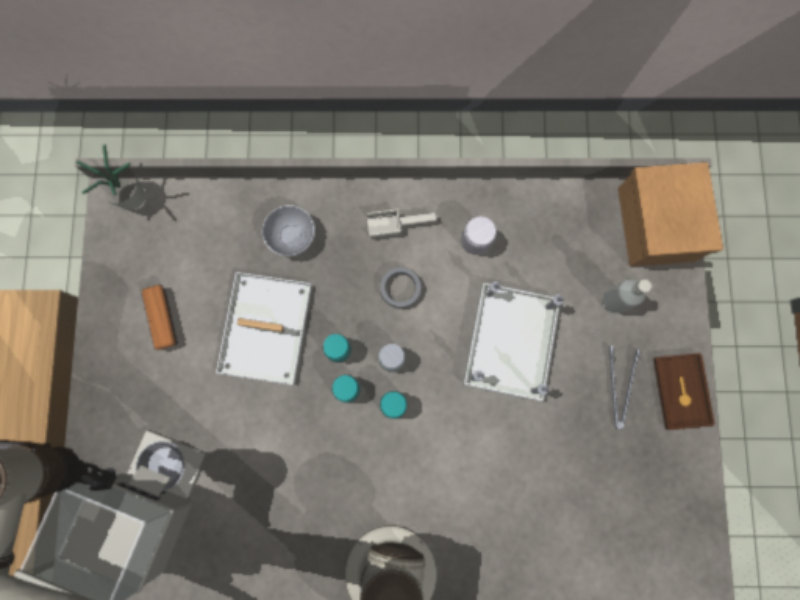

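View pics/side0.png

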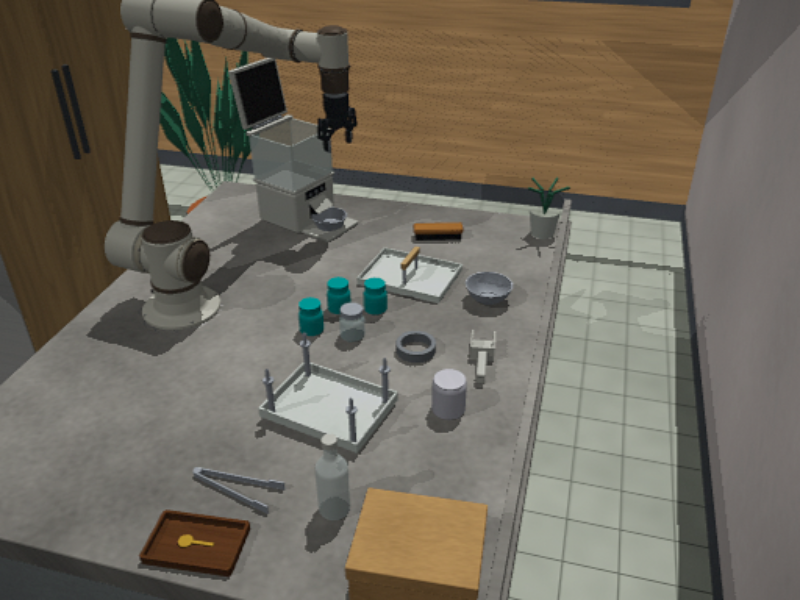

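The top view shows the stand at (513,342), the tray at (265,328) with its bar at (265,325), the ring at (401,287) and the clear jar at (392,357) with turquoise decoys around it. The side view agrees.

Run:
```python
from h import *
P=np.load('top.npy');s=0.64
def reg(x0,y0,x1,y1,zl,zh):
    Q=P[int(y0*s):int(y1*s),int(x0*s):int(x1*s)].reshape(-1,3);return Q[(Q[:,2]>zl)&(Q[:,2]<zh)]
def mar(Q):
    r=cv2.minAreaRect(Q[:,:2].astype(np.float32));return np.round(r[0],1),np.round(r[1],1),round(r[2],1),len(Q),Q[:,2].round(0).max(),np.median(Q[:,2]).round(1)
print('table',np.nanmedian(P[250:300,250:280,2]))
print('ring',mar(reg(370,255,430,315,15,40)))
print('jar',mar(reg(370,335,412,378,65,100)))
print('tray',mar(reg(205,260,322,395,3,30)))
print('bar',mar(reg(205,290,322,360,45,85)))
print('stand',mar(reg(455,270,570,410,22,42)))
for n,b in dict(a=(475,270,515,310),b=(540,280,575,320),c=(460,360,500,395),d=(525,375,560,410)).items():
    Q=reg(*b,85,150);print(n,Q.mean(0).round(1),len(Q))
for b in((320,325,352,362),(330,370,360,405),(378,385,410,420)):print('tq',mar(reg(*b,60,100)))
```

```text
table 0.6990423981931144
ring (array([640.2, -22.4]), array([91.9, 94.1]), 89.4, 250, np.float64(34.0), np.float64(25.4))
jar (array([473. ,  -1.9]), array([48.5, 52.3]), 89.9, 194, np.float64(87.0), np.float64(79.9))
tray (array([551.2, 301.4]), array([319.2, 276.9]), 1.1, 2999, np.float64(28.0), np.float64(6.3))
bar (array([544.5, 295. ]), array([104.3,  17. ]), 81.8, 143, np.float64(78.0), np.float64(70.8))
stand (array([ 513.7, -279.8]), array([182.1, 241.8]), 78.2, 383, np.float64(42.0), np.float64(32.4))
a [ 624.7 -230.4  108.4] 37
b [ 595.4 -365.7  110.6] 38
c [ 429.  -189.6  109.2] 40
d [ 401.1 -326.1  109.2] 40
tq (array([496.6, 121.8]), array([52.7, 51.5]), 0.5, 196, np.float64(89.0), np.float64(79.5))
tq (array([403.4,  99.4]), array([51.3, 51.2]), 1.8, 199, np.float64(88.0), np.float64(80.0))
tq (array([367.6,  -6.4]), array([50.4, 53. ]), 44.9, 203, np.float64(89.0), np.float64(80.0))
```

```bash
cat >> h.py <<'E'
def plan(x,y,z,phi=None,g=1,step=38,turn=.11,n=0):
    "rows (shift cm in tool axes, turn, opening) towards TCP x,y,z with tool x at world angle phi"
    s=arm.read_state();p=np.array(s["position"]);q=R.from_quat(s["ee_rot"])
    X=q.as_matrix()[:,0];f0=np.arctan2(X[1],X[0]);phi=f0 if phi is None else phi
    t=-((phi-f0+np.pi)%(2*np.pi)-np.pi); D=np.array([x,y,z])-p
    n=n or int(max(np.ceil(np.linalg.norm(D)/step),np.ceil(abs(t)/turn),1))
    print("at",p.round(1),"phi",round(f0,4),"F",np.round(s["contact_force"],1),"w",round(s["gripper_width"],1),"t",round(s["clock"],2),"tilt",(q.as_matrix()[:,2]*1000).round(1)[:2],"dist",np.linalg.norm(D).round(1),"turn",round(t,3),"n",n)
    for i in range(n):
        d=q.inv().apply(D/n)/10
        print([*(d.round(2)+0.).tolist(),round(t/n,3),g],end=",\n" if i<n-1 else "\n")
        q=q*R.from_rotvec([0,0,t/n])
E
python3 -c "
from h import *
plan(599,-14,120,-1.779,0.6)"
```

```text
at [249.4 572.5 230.3] phi -0.411 F [ 0.2 -0.  -0.1] w 85.1 t 0.1 tilt [-0.7 -1.8] dist 691.7 turn 1.368 n 19
[2.92, 2.09, 0.59, np.float64(0.072), 0.6],
[3.06, 1.88, 0.59, np.float64(0.072), 0.6],
[3.19, 1.65, 0.59, np.float64(0.072), 0.6],
[3.3, 1.42, 0.59, np.float64(0.072), 0.6],
[3.39, 1.18, 0.59, np.float64(0.072), 0.6],
[3.47, 0.93, 0.59, np.float64(0.072), 0.6],
[3.53, 0.68, 0.59, np.float64(0.072), 0.6],
[3.57, 0.42, 0.59, np.float64(0.072), 0.6],
[3.59, 0.17, 0.59, np.float64(0.072), 0.6],
[3.59, -0.09, 0.59, np.float64(0.072), 0.6],
[3.58, -0.35, 0.59, np.float64(0.072), 0.6],
[3.54, -0.61, 0.59, np.float64(0.072), 0.6],
[3.49, -0.86, 0.59, np.float64(0.072), 0.6],
[3.42, -1.11, 0.59, np.float64(0.072), 0.6],
[3.33, -1.35, 0.59, np.float64(0.072), 0.6],
[3.22, -1.59, 0.59, np.float64(0.072), 0.6],
[3.1, -1.82, 0.59, np.float64(0.072), 0.6],
[2.96, -2.03, 0.59, np.float64(0.072), 0.6],
[2.81, -2.24, 0.59, np.float64(0.072), 0.6]
```

>>> {"method": "send_rows", "body": {"steps": [[[2.9, 2.1, 0.6, 0.072, 0.6], [3.1, 1.9, 0.6, 0.072, 0.6], [3.2, 1.6, 0.6, 0.072, 0.6], [3.3, 1.4, 0.6, 0.072, 0.6], [3.4, 1.2, 0.6, 0.072, 0.6], [3.5, 0.9, 0.6, 0.072, 0.6], [3.5, 0.7, 0.6, 0.072, 0.6], [3.6, 0.4, 0.6, 0.072, 0.6], [3.6, 0.2, 0.6, 0.072, 0.6], [3.6, -0.1, 0.6, 0.072, 0.6]]]}}

```text
clock: 0.93
position: [432.5, 253.0, 164.1]
ee_rot: [0.838, -0.545, -0.0, 0.003]
contact_force: [0.8, 0.6, -0.1]
gripper_width: 51.3
```

>>> {"method": "send_rows", "body": {"steps": [[[3.6, -0.4, 0.6, 0.072, 0.6], [3.5, -0.6, 0.6, 0.072, 0.6], [3.5, -0.9, 0.6, 0.072, 0.6], [3.4, -1.1, 0.6, 0.072, 0.6], [3.3, -1.4, 0.6, 0.072, 0.6], [3.2, -1.6, 0.6, 0.072, 0.6], [3.1, -1.8, 0.6, 0.072, 0.6], [3.0, -2.0, 0.6, 0.072, 0.6], [2.8, -2.2, 0.6, 0.072, 0.6], [0, 0, 0, 0, 0.6]]]}}

```text
clock: 1.77
position: [592.1, -51.1, 103.6]
ee_rot: [-0.605, 0.796, 0.001, -0.006]
contact_force: [0.4, -0.1, 0.1]
gripper_width: 51.3
```

```bash
python3 -c "
from h import *
plan(599,-14,120,-1.779,0.6)
im,d,P,K,T=look('wrist');cv2.imwrite('pics/w1.png',im)
Q=P.reshape(-1,3);Q=Q[(Q[:,2]>18)&(Q[:,2]<32)&(np.hypot(Q[:,0]-640,Q[:,1]+22)<65)]
r=cv2.minEnclosingCircle(Q[:,:2].astype(np.float32));print(r,len(Q),Q.mean(0))
from scipy.optimize import least_squares
print(least_squares(lambda a:np.hypot(Q[:,0]-a[0],Q[:,1]-a[1])-42,[640,-22]).x)
print(np.nanpercentile(d,[1,50]))"
```

```text
at [592.1 -51.1 103.6] phi -1.8416 F [ 0.4 -0.1  0.1] w 51.3 t 1.77 tilt [-10.5  -6.2] dist 41.2 turn -0.063 n 2
[-1.87, 0.17, -0.84, np.float64(-0.031), 0.6],
[-1.88, 0.11, -0.84, np.float64(-0.031), 0.6]
((640.99267578125, -21.965389251708984), 48.17723846435547) 5003 [634.93817467 -29.4191689   24.8287378 ]
[640.22740614 -23.2397474 ]
[ 77.83630112 239.65280914]
```

>>> {"method": "send_rows", "body": {"steps": [[[-1.8, 0.2, 0, -0.031, 0.6], [-1.8, 0.1, 0, -0.031, 0.6], [0, 0, 0, 0, 0.6], [0, 0, 0, 0, 0.6]]]}}

```text
clock: 2.15
position: [596.2, -9.5, 102.5]
ee_rot: [-0.633, 0.774, 0.002, -0.007]
contact_force: [-0.7, -0.3, -0.5]
gripper_width: 51.7
```

```bash
python3 -c "
from h import *
plan(599.4,-13.8,4,-1.779,0.6,25)"
```

```text
at [596.2  -9.5 102.5] phi -1.7696 F [-0.7 -0.3 -0.5] w 51.7 t 2.15 tilt [-13.8  -5.5] dist 98.7 turn 0.009 n 4
[0.07, -0.13, 2.46, np.float64(0.002), 0.6],
[0.07, -0.13, 2.46, np.float64(0.002), 0.6],
[0.07, -0.13, 2.46, np.float64(0.002), 0.6],
[0.07, -0.13, 2.46, np.float64(0.002), 0.6]
```

>>> {"method": "send_rows", "body": {"steps": [[[0.1, -0.1, 2.4, 0, 0.6], [0.1, -0.2, 2.4, 0, 0.6], [0.1, -0.2, 2.4, 0, 0.6], [0.1, -0.1, 1.2, 0, 0.6], [0, 0, 0, 0, 0.6]]]}}

```text
clock: 2.57
position: [602.4, -5.5, 20.3]
ee_rot: [-0.64, 0.769, 0.0, -0.003]
contact_force: [-0.9, 0.4, -0.2]
gripper_width: 51.2
```

```bash
python3 -c "
from h import *
plan(599.4,-13.8,4,-1.779,0.6,25)"
```

```text
at [602.4  -5.5  20.3] phi -1.7537 F [-0.9  0.4 -0.2] w 51.2 t 2.57 tilt [-4.2 -3.4] dist 18.5 turn 0.025 n 1
[0.86, 0.13, 1.63, np.float64(0.025), 0.6]
```

>>> {"method": "send_rows", "body": {"steps": [[[0.8, 0.1, 0.8, 0.02, 0.6], [0, 0, 0.8, 0, 0.6], [0, 0, 0, 0, 0.6], [0, 0, 0, 0, 0.6]]]}}

```text
clock: 2.9
position: [600.2, -11.1, 5.2]
ee_rot: [-0.633, 0.774, -0.001, -0.002]
contact_force: [-0.1, 0.9, -0.3]
gripper_width: 50.9
```

```bash
python3 -c "
from h import *
plan(599.4,-13.8,4,-1.779,0.6,25)"
```

```text
at [600.2 -11.1   5.2] phi -1.7705 F [-0.1  0.9 -0.3] w 50.9 t 2.9 tilt [-1.6 -3.1] dist 3.1 turn 0.008 n 1
[0.28, 0.02, 0.12, np.float64(0.008), 0.6]
```

Good. Close, then lift.

>>> {"method": "send_rows", "body": {"steps": [[[0.2, 0, 0.1, 0.008, 0.6], [0, 0, 0, 0, 0], [0, 0, 0, 0, 0], [0, 0, 0, 0, 0], [0, 0, 0, 0, 0], [0, 0, 0, 0, 0], [0, 0, -1, 0, 0], [0, 0, -3, 0, 0], [0, 0, -3, 0, 0], [0, 0, -3, 0, 0]]]}}

```text
clock: 3.73
position: [595.2, -14.0, 103.3]
ee_rot: [-0.629, 0.777, 0.003, -0.008]
contact_force: [-0.5, 0.4, -1.6]
gripper_width: 9.9
```

```bash
python3 -c "
from h import *
c,s=np.cos(-.208),np.sin(-.208)
plan(513-22*c,-279-22*s,200,-1.779,0,30)"
```

```text
at [595.2 -14.  103.3] phi -1.7813 F [-0.5  0.4 -1.6] w 9.9 t 3.73 tilt [-16.2  -5.2] dist 296.6 turn -0.002 n 10
[2.77, 0.48, -0.94, np.float64(-0.0), 0],
[2.77, 0.48, -0.94, np.float64(-0.0), 0],
[2.77, 0.49, -0.94, np.float64(-0.0), 0],
[2.77, 0.49, -0.94, np.float64(-0.0), 0],
[2.77, 0.49, -0.94, np.float64(-0.0), 0],
[2.77, 0.49, -0.94, np.float64(-0.0), 0],
[2.77, 0.49, -0.94, np.float64(-0.0), 0],
[2.77, 0.49, -0.94, np.float64(-0.0), 0],
[2.77, 0.49, -0.94, np.float64(-0.0), 0],
[2.77, 0.49, -0.94, np.float64(-0.0), 0]
```

>>> {"method": "send_rows", "body": {"steps": [[[1.0, 0.2, -3, 0, 0], [2.8, 0.5, -3, 0, 0], [2.8, 0.5, -2.2, 0, 0], [2.8, 0.5, 0, 0, 0], [2.8, 0.5, 0, 0, 0], [2.8, 0.5, 0, 0, 0], [2.8, 0.5, 0, 0, 0], [2.8, 0.5, 0, 0, 0], [2.5, 0.5, 0, 0, 0], [1.0, 0.2, 0, 0, 0]]]}}

```text
clock: 4.57
position: [504.4, -246.5, 208.9]
ee_rot: [-0.633, 0.774, -0.006, 0.002]
contact_force: [0.9, -0.4, -0.7]
gripper_width: 9.8
```

>>> {"method": "send_rows", "body": {"steps": [[[0, 0, 0, 0, 0], [0, 0, 0, 0, 0]]]}}

```text
clock: 4.73
position: [502.9, -248.5, 209.9]
ee_rot: [-0.631, 0.776, -0.006, 0.003]
contact_force: [0.2, 0.4, -0.4]
gripper_width: 10.4
```

```bash
python3 -c "
from h import *
im,d,P,K,T=look('wrist');cv2.imwrite('pics/w2.png',im)
np.save('w2.npy',P)
Q=P.reshape(-1,3);Q=Q[(Q[:,2]>85)&(Q[:,2]<140)]
for n,b in dict(a=(624.7,-230.4),b=(595.4,-365.7),c=(429,-189.6),d=(401.1,-326.1)).items():
  q=Q[np.hypot(*(Q[:,:2]-b).T)<25]; print(n,len(q),q.mean(0) if len(q) else '')
c,s=np.cos(-.208),np.sin(-.208)
plan(513-22*c,-279-22*s,200,-1.779,0,30)"
```

```text
a 827 [ 622.52272524 -231.78545284  108.7776321 ]
b 1131 [ 593.65878814 -365.80512562  109.74669176]
c 792 [ 430.75131668 -191.68339712  109.38209245]
d 1046 [ 403.25789303 -325.78814863  110.12764936]
at [ 503.1 -248.2  209.9] phi -1.7755 F [-0.1 -1.  -0.9] w 10.3 t 4.78 tilt [11.9 -6.2] dist 30.4 turn 0.004 n 2
[1.4, 0.31, 0.5, np.float64(0.002), 0],
[1.4, 0.31, 0.5, np.float64(0.002), 0]
```

View pics/w2.png

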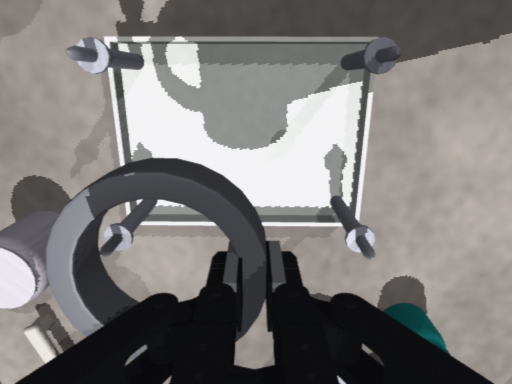

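The ring hangs flat in the jaws and all four posts are visible (collars at about (95,55), (381,55), (118,237), (360,238)). Going on over the stand.

>>> {"method": "send_rows", "body": {"steps": [[[1.4, 0.3, 0, 0, 0], [1.4, 0.3, 1, 0, 0], [0, 0, 2, 0, 0], [0, 0, 2, 0, 0]]]}}

```text
clock: 5.12
position: [497.8, -272.6, 164.5]
ee_rot: [-0.634, 0.773, -0.012, 0.006]
contact_force: [-0.1, 0.2, -2.0]
gripper_width: 10.2
```

```bash
python3 -c "
from h import *
plan(491.5,-274.5,25,-1.779,0,25)"
```

```text
at [ 497.8 -272.6  164.5] phi -1.7676 F [-0.1  0.2 -2. ] w 10.2 t 5.12 tilt [24.6 -9.8] dist 139.6 turn 0.011 n 6
[0.04, 0.16, 2.32, np.float64(0.002), 0],
[0.04, 0.16, 2.32, np.float64(0.002), 0],
[0.04, 0.16, 2.32, np.float64(0.002), 0],
[0.04, 0.16, 2.32, np.float64(0.002), 0],
[0.04, 0.16, 2.32, np.float64(0.002), 0],
[0.04, 0.16, 2.32, np.float64(0.002), 0]
```

>>> {"method": "send_rows", "body": {"steps": [[[0, 0.2, 2.2, 0, 0], [0, 0.2, 2.2, 0, 0], [0, 0.2, 2.2, 0, 0], [0, 0.2, 2.2, 0, 0], [0, 0, 1.5, 0, 0], [0, 0, 0.5, 0, 0], [0, 0, 0, 0, 0], [0, 0, 0, 0, 0]]]}}

```text
clock: 5.78
position: [496.5, -263.1, 49.1]
ee_rot: [-0.639, 0.769, -0.01, 0.005]
contact_force: [0.7, 0.1, -0.1]
gripper_width: 10.4
```

```bash
python3 -c "
from h import *
plan(491.5,-274.5,19,-1.779,0,25)"
```

```text
at [ 496.5 -263.1   49.1] phi -1.7541 F [ 0.7  0.1 -0.1] w 10.4 t 5.78 tilt [21.  -8.1] dist 32.6 turn 0.025 n 2
[0.6, 0.18, 1.5, np.float64(0.012), 0],
[0.6, 0.17, 1.5, np.float64(0.012), 0]
```

>>> {"method": "send_rows", "body": {"steps": [[[0.6, 0.2, 0.5, 0.012, 0], [0.6, 0.2, 0.5, 0.012, 0], [0, 0, 0.5, 0, 0], [0, 0, 0, 0, 0], [0, 0, 0, 0, 0]]]}}

```text
clock: 6.2
position: [493.4, -275.7, 36.7]
ee_rot: [-0.63, 0.777, -0.013, 0.008]
contact_force: [-0.2, -0.6, -1.3]
gripper_width: 10.3
```

```bash
python3 -c "
from h import *
plan(491.5,-274.5,19,-1.779,0,25)"
```

```text
at [ 493.4 -275.7   36.7] phi -1.7792 F [-0.2 -0.6 -1.3] w 10.3 t 6.2 tilt [ 29.  -10.3] dist 17.9 turn -0.0 n 1
[-0.08, 0.27, 1.77, np.float64(-0.0), 0]
```

>>> {"method": "send_rows", "body": {"steps": [[[0, 0.2, 0.9, 0, 0], [0, 0, 0.6, 0, 0], [0, 0, 0, 0, 0]]]}}

```text
clock: 6.45
position: [492.2, -275.9, 21.3]
ee_rot: [-0.629, 0.777, -0.014, 0.009]
contact_force: [0.2, -0.5, -1.7]
gripper_width: 10.3
```

```bash
python3 -c "
from h import *
plan(491.5,-274.5,18,-1.779,0,25)"
```

```text
at [ 492.2 -275.9   21.3] phi -1.7799 F [ 0.2 -0.5 -1.7] w 10.3 t 6.45 tilt [ 31.3 -10.9] dist 3.6 turn -0.001 n 1
[-0.13, 0.11, 0.32, np.float64(-0.001), 0]
```

>>> {"method": "send_rows", "body": {"steps": [[[0, 0, 0.2, 0, 0], [0, 0, 0, 0, 0.4], [0, 0, 0, 0, 0.4], [0, 0, 0, 0, 0.4], [0, 0, -1, 0, 0.4], [0, 0, -3, 0, 0.4], [0, 0, -3.5, 0, 0.4], [0, 0, -3.5, 0, 0.4], [0, 0, -3.5, 0, 0.4], [0, 0, -2, 0, 0.4]]]}}

```text
clock: 7.28
position: [484.6, -273.3, 189.5]
ee_rot: [-0.63, 0.776, -0.009, 0.004]
contact_force: [0.3, -1.2, 0.9]
gripper_width: 34.2
```

```bash
python3 -c "
from h import *
plan(500,-240,250,-1.71,0.4,25)"
```

```text
at [ 484.6 -273.3  189.5] phi -1.778 F [ 0.3 -1.2  0.9] w 34.2 t 7.28 tilt [18.2 -9.1] dist 70.7 turn -0.068 n 3
[-1.18, -0.31, -2.02, np.float64(-0.023), 0.4],
[-1.17, -0.34, -2.02, np.float64(-0.023), 0.4],
[-1.17, -0.37, -2.02, np.float64(-0.023), 0.4]
```

```bash
python3 -c "
from h import *
plan(552,345,225,-1.714,0.7,36)"
```

```text
at [ 484.6 -273.3  189.5] phi -1.778 F [ 0.3 -1.2  0.9] w 34.2 t 7.28 tilt [18.2 -9.1] dist 623.0 turn -0.064 n 18
[-3.44, 0.34, -0.22, np.float64(-0.004), 0.7],
[-3.44, 0.32, -0.22, np.float64(-0.004), 0.7],
[-3.44, 0.31, -0.22, np.float64(-0.004), 0.7],
[-3.44, 0.3, -0.22, np.float64(-0.004), 0.7],
[-3.44, 0.29, -0.22, np.float64(-0.004), 0.7],
[-3.44, 0.27, -0.22, np.float64(-0.004), 0.7],
[-3.44, 0.26, -0.22, np.float64(-0.004), 0.7],
[-3.44, 0.25, -0.22, np.float64(-0.004), 0.7],
[-3.45, 0.24, -0.22, np.float64(-0.004), 0.7],
[-3.45, 0.23, -0.22, np.float64(-0.004), 0.7],
[-3.45, 0.21, -0.22, np.float64(-0.004), 0.7],
[-3.45, 0.2, -0.22, np.float64(-0.004), 0.7],
[-3.45, 0.19, -0.22, np.float64(-0.004), 0.7],
[-3.45, 0.18, -0.22, np.float64(-0.004), 0.7],
[-3.45, 0.16, -0.22, np.float64(-0.004), 0.7],
[-3.45, 0.15, -0.22, np.float64(-0.004), 0.7],
[-3.45, 0.14, -0.22, np.float64(-0.004), 0.7],
[-3.45, 0.13, -0.22, np.float64(-0.004), 0.7]
```

>>> {"method": "send_rows", "body": {"steps": [[[-1.7, 0.2, -2, 0, 0.7], [-3.4, 0.3, -1.5, -0.004, 0.7], [-3.4, 0.3, 0, -0.004, 0.7], [-3.4, 0.3, 0, -0.004, 0.7], [-3.4, 0.3, 0, -0.004, 0.7], [-3.4, 0.3, 0, -0.004, 0.7], [-3.4, 0.3, 0, -0.004, 0.7], [-3.4, 0.3, 0, -0.004, 0.7], [-3.4, 0.2, 0, -0.004, 0.7], [-3.4, 0.2, 0, -0.004, 0.7]]]}}

```text
clock: 8.12
position: [522.6, 55.9, 241.5]
ee_rot: [-0.64, 0.768, -0.02, 0.014]
contact_force: [1.0, -0.0, 0.0]
gripper_width: 60.1
```

```bash
python3 -c "
from h import *
plan(552,345,225,-1.714,0.7,36)"
```

```text
at [522.6  55.9 241.5] phi -1.7517 F [ 1. -0.  0.] w 60.1 t 8.12 tilt [ 46.9 -11.8] dist 291.0 turn -0.038 n 9
[-3.22, 0.26, 0.16, np.float64(-0.004), 0.7],
[-3.22, 0.25, 0.16, np.float64(-0.004), 0.7],
[-3.22, 0.24, 0.16, np.float64(-0.004), 0.7],
[-3.22, 0.22, 0.16, np.float64(-0.004), 0.7],
[-3.22, 0.21, 0.16, np.float64(-0.004), 0.7],
[-3.22, 0.2, 0.16, np.float64(-0.004), 0.7],
[-3.22, 0.18, 0.16, np.float64(-0.004), 0.7],
[-3.23, 0.17, 0.16, np.float64(-0.004), 0.7],
[-3.23, 0.16, 0.16, np.float64(-0.004), 0.7]
```

>>> {"method": "send_rows", "body": {"steps": [[[-3.2, 0.3, 0, -0.004, 0.7], [-3.2, 0.3, 0, -0.004, 0.7], [-3.2, 0.2, 0, -0.004, 0.7], [-3.2, 0.2, 0, -0.004, 0.7], [-3.2, 0.2, 0, -0.004, 0.7], [-3.2, 0.2, 0, -0.004, 0.7], [-3.2, 0.2, 0, -0.004, 0.7], [-2, 0.1, 0, -0.004, 0.7], [-1, 0, 0, 0, 0.7], [0, 0, 0, 0, 0.7]]]}}

```text
clock: 8.95
position: [544.8, 328.0, 246.9]
ee_rot: [-0.656, 0.754, -0.02, 0.018]
contact_force: [-0.1, -0.7, 0.4]
gripper_width: 59.5
```

>>> {"method": "send_rows", "body": {"steps": [[[0, 0, 0, 0, 0.7], [0, 0, 0, 0, 0.7]]]}}

```text
clock: 9.12
position: [544.3, 326.9, 247.1]
ee_rot: [-0.656, 0.754, -0.02, 0.017]
contact_force: [-0.1, 0.1, 0.1]
gripper_width: 59.8
```

```bash
python3 -c "
from h import *
plan(545,295,125,-1.714,0.7,36)
im,d,P,K,T=look('wrist');cv2.imwrite('pics/w3.png',im);np.save('w3.npy',P);print(T.round(3).tolist(),K.round(1).tolist());np.save('w3T.npy',T)
Q=P.reshape(-1,3);Q=Q[(abs(Q[:,0]-545)<80)&(abs(Q[:,1]-295)<75)&(Q[:,2]>55)&(Q[:,2]<90)]
print(cv2.minAreaRect(Q[:,:2].astype(np.float32)),Q.mean(0),np.percentile(Q[:,2],[50,95]))
"
```

```text
at [544.3 326.9 247.1] phi -1.7096 F [-0.1  0.1  0.1] w 59.8 t 9.12 tilt [52.8 -7.8] dist 126.2 turn 0.004 n 4
[0.79, 0.04, 3.05, np.float64(0.001), 0.7],
[0.79, 0.03, 3.05, np.float64(0.001), 0.7],
[0.79, 0.03, 3.05, np.float64(0.001), 0.7],
[0.79, 0.03, 3.05, np.float64(0.001), 0.7]
[[-0.989, 0.115, 0.093, 527.069], [0.138, 0.941, 0.308, 247.39], [-0.052, 0.318, -0.947, 389.01], [0.0, 0.0, 0.0, 1.0]] [[334.0, 0.0, 253.9], [0.0, 334.0, 190.5], [0.0, 0.0, 1.0]]
((543.80810546875, 296.6059875488281), (102.79993438720703, 15.839445114135742), 82.07903289794922) [543.63290221 293.57265348  71.12207263] [71.25522545 72.55788086]
```

View pics/w3.png

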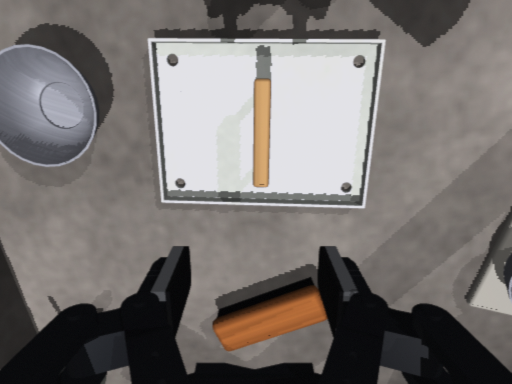

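The tray lies clear with its bar at (262,132). The bar from the wrist camera is at (543.8,296.6), yaw -0.138, which agrees with the top view. The tool has picked up a tilt, so I'll try vertical moves to see how it changes.

>>> {"method": "send_rows", "body": {"steps": [[[0, 0, -4, 0, 0.7], [0, 0, -4, 0, 0.7], [0, 0, -4, 0, 0.7], [0, 0, -4, 0, 0.7], [0, 0, 0, 0, 0.7], [0, 0, 0, 0, 0.7]]]}}

```text
clock: 9.67
position: [534.8, 317.1, 412.8]
ee_rot: [-0.652, 0.758, -0.02, 0.013]
contact_force: [0.6, 0.7, -1.1]
gripper_width: 60.1
```

```bash
python3 -c "
from h import *
plan(545,295,125,-1.714,0.7,36);print(arm.read_state()['joints'],arm.read_state()['joint_vel'])"
```

```text
at [534.8 317.1 412.8] phi -1.721 F [ 0.6  0.7 -1.1] w 60.1 t 9.67 tilt [ 46.2 -13.7] dist 288.8 turn -0.007 n 9
[0.2, 0.0, 3.2, np.float64(-0.001), 0.7],
[0.2, 0.0, 3.2, np.float64(-0.001), 0.7],
[0.2, 0.0, 3.2, np.float64(-0.001), 0.7],
[0.2, 0.0, 3.2, np.float64(-0.001), 0.7],
[0.2, 0.0, 3.2, np.float64(-0.001), 0.7],
[0.2, 0.0, 3.2, np.float64(-0.001), 0.7],
[0.2, 0.01, 3.2, np.float64(-0.001), 0.7],
[0.2, 0.01, 3.2, np.float64(-0.001), 0.7],
[0.2, 0.01, 3.2, np.float64(-0.001), 0.7]
[ 0.81628844  0.30408475  0.31277968  0.04311149 -1.55779958 -0.96641097] [-0.01915762 -0.05667798  0.09154988  0.03915134 -0.0268751   0.00226146]
```

>>> {"method": "send_rows", "body": {"steps": [[[0, 0, 1.5, 0, 0.7], [0, 0, 1.5, 0, 0.7], [0, 0, 1.5, 0, 0.7], [0, 0, 1.5, 0, 0.7], [0, 0, 1.5, 0, 0.7], [0, 0, 1.5, 0, 0.7], [0, 0, 1.5, 0, 0.7], [0, 0, 1.5, 0, 0.7], [0, 0, 0, 0, 0.7], [0, 0, 0, 0, 0.7]]]}}

```text
clock: 10.5
position: [539.2, 301.6, 285.8]
ee_rot: [-0.647, 0.762, -0.02, 0.011]
contact_force: [0.3, 0.1, 0.9]
gripper_width: 60.0
```

```bash
python3 -c "
from h import *
plan(545,295,125,-1.714,0.7,36);print(arm.read_state()['joints'])"
```

```text
at [539.2 301.6 285.8] phi -1.7342 F [0.3 0.1 0.9] w 60.0 t 10.5 tilt [ 43.3 -16.3] dist 161.0 turn -0.02 n 5
[0.08, 0.01, 3.22, np.float64(-0.004), 0.7],
[0.08, 0.01, 3.22, np.float64(-0.004), 0.7],
[0.08, 0.01, 3.22, np.float64(-0.004), 0.7],
[0.08, 0.01, 3.22, np.float64(-0.004), 0.7],
[0.08, 0.01, 3.22, np.float64(-0.004), 0.7]
[ 0.79255124  0.32641724  0.03972988  0.04432204 -1.26560799 -0.9687095 ]
```

>>> {"method": "send_rows", "body": {"steps": [[[0.8, -4, 0, 0, 0.7], [0.8, -4, 0, 0, 0.7], [0.6, -3, 0, 0, 0.7], [0.4, -2.2, 0, 0, 0.7], [0.3, -1.5, 0, 0, 0.7], [0.1, -0.8, 0, 0, 0.7], [0, -0.3, 0, 0, 0.7], [0, 0, 0, 0, 0.7]]]}}

```text
clock: 11.17
position: [696.3, 239.5, 297.9]
ee_rot: [-0.647, 0.762, -0.022, 0.012]
contact_force: [-0.7, 0.0, -0.1]
gripper_width: 59.7
```

```bash
python3 -c "
from h import *
plan(545,295,150,-1.710,0.7,15);print(arm.read_state()['joints'])"
```

```text
at [696.3 239.5 297.9] phi -1.735 F [-0.7  0.  -0.1] w 59.7 t 11.17 tilt [ 46.7 -16.8] dist 218.7 turn -0.025 n 15
[-0.21, 1.1, 0.93, np.float64(-0.002), 0.7],
[-0.21, 1.1, 0.93, np.float64(-0.002), 0.7],
[-0.21, 1.1, 0.93, np.float64(-0.002), 0.7],
[-0.21, 1.1, 0.93, np.float64(-0.002), 0.7],
[-0.22, 1.1, 0.93, np.float64(-0.002), 0.7],
[-0.22, 1.1, 0.93, np.float64(-0.002), 0.7],
[-0.22, 1.1, 0.93, np.float64(-0.002), 0.7],
[-0.22, 1.1, 0.93, np.float64(-0.002), 0.7],
[-0.22, 1.1, 0.93, np.float64(-0.002), 0.7],
[-0.23, 1.1, 0.93, np.float64(-0.002), 0.7],
[-0.23, 1.1, 0.93, np.float64(-0.002), 0.7],
[-0.23, 1.1, 0.93, np.float64(-0.002), 0.7],
[-0.23, 1.1, 0.93, np.float64(-0.002), 0.7],
[-0.23, 1.1, 0.93, np.float64(-0.002), 0.7],
[-0.23, 1.1, 0.93, np.float64(-0.002), 0.7]
[ 0.56613734  0.53561431  0.39887825  0.03980157 -1.40377303 -0.73612284]
```

>>> {"method": "send_rows", "body": {"steps": [[[-0.6, 3, 0, -0.005, 0.7], [-0.8, 4, 0, -0.005, 0.7], [-0.8, 4, 0, -0.005, 0.7], [-0.8, 4, 0, -0.005, 0.7], [0, 0, 0, 0, 0.7], [0, 0, 0, 0, 0.7], [0, 0, 0, 0, 0.7]]]}}

```text
clock: 11.75
position: [543.8, 292.6, 290.4]
ee_rot: [-0.655, 0.755, -0.022, 0.012]
contact_force: [0.2, -0.3, 1.2]
gripper_width: 60.0
```

```bash
python3 -c "
from h import *
plan(545,295,150,-1.710,0.7,150,n=1);s=arm.read_state();print(s['joints'],s['joint_efforts'])"
```

```text
at [543.8 292.6 290.4] phi -1.7137 F [ 0.2 -0.3  1.2] w 60.0 t 11.75 tilt [ 46.9 -16.3] dist 140.4 turn -0.004 n 1
[-0.39, 0.6, 14.02, np.float64(-0.004), 0.7]
[ 0.7773963   0.32176831  0.04331741  0.04663541 -1.27065284 -0.93342499] [ 3.65691399e-01 -3.68617272e+01  1.93288368e+01  4.33749497e+00
  2.54344713e-02 -1.27308554e-02]
```

>>> {"method": "send_rows", "body": {"steps": [[[0, 0, 4, 0, 0.7], [0, 0, 4, 0, 0.7], [0, 0, 4, 0, 0.7], [0, 0, 0, 0, 0.7], [0, 0, 0, 0, 0.7], [0, 0, 0, 0, 0.7]]]}}

```text
clock: 12.25
position: [556.4, 292.4, 175.4]
ee_rot: [-0.654, 0.756, -0.023, 0.021]
contact_force: [-0.4, -0.6, -0.4]
gripper_width: 59.8
```

```bash
python3 -c "
from h import *
plan(545,295,150,-1.710,0.7,150,n=1);s=arm.read_state();print(s['joints'],s['joint_efforts'])"
```

```text
at [556.4 292.4 175.4] phi -1.7154 F [-0.4 -0.6 -0.4] w 59.8 t 12.25 tilt [60.9 -7.5] dist 28.0 turn -0.005 n 1
[-0.09, 1.32, 2.46, np.float64(-0.005), 0.7]
[ 0.76389998  0.40876921 -0.12386991  0.05657324 -1.00001449 -0.93820231] [ 4.79822990e-02 -3.92608917e+01  1.76893008e+01  4.00118932e+00
  1.38097247e-01 -8.35149531e-04]
```

>>> {"method": "send_rows", "body": {"steps": [[[0, 0, -4.1, 0, 0.7], [0, 0, -4.1, 0, 0.7], [0, 0, -4.1, 0, 0.7], [0, 0, -4.1, 0, 0.7], [0, 0, -4.1, 0, 0.7], [0, 0, -4.1, 0, 0.7], [0, 0, -3, 0, 0.7], [0, 0, -2, 0, 0.7], [0, 0, -1, 0, 0.7], [0, 0, 0, 0, 0.7]]]}}

```text
clock: 13.08
position: [538.4, 288.4, 513.7]
ee_rot: [-0.651, 0.758, -0.026, 0.044]
contact_force: [-1.0, 0.2, -0.1]
gripper_width: 59.4
```

```bash
python3 -c "
from h import *
plan(545,295,150,-1.710,0.7,150,n=1);s=arm.read_state();print(s['joints'],s['joint_efforts'])"
```

```text
at [538.4 288.4 513.7] phi -1.7209 F [-1.   0.2 -0.1] w 59.4 t 13.08 tilt [99.7 18.2] dist 363.8 turn -0.011 n 1
[0.44, 2.93, 36.26, np.float64(-0.011), 0.7]
[ 0.78521686  0.27089083  0.50015569  0.05828956 -1.71623991 -0.92603199] [ 2.39741486e-01 -3.20749962e+01  1.91896999e+01  4.29574996e+00
  6.46255491e-02  1.96172157e-03]
```

>>> {"method": "send_rows", "body": {"steps": [[[0.8, 0, 0.5, 0, 0.7], [1.5, 0, 1.5, 0, 0.7], [1.5, 0, 1.5, 0, 0.7], [1.5, 0, 1.5, 0, 0.7], [1.5, 0, 1.5, 0, 0.7], [1.5, 0, 1.5, 0, 0.7], [1.5, 0, 1.5, 0, 0.7], [1.5, 0, 1.5, 0, 0.7], [1.5, 0, 1.5, 0, 0.7], [1.5, 0, 1.5, 0, 0.7]]]}}

```text
clock: 13.92
position: [526.6, 138.5, 365.4]
ee_rot: [-0.651, 0.757, -0.025, 0.05]
contact_force: [0.6, 0.2, 0.7]
gripper_width: 59.8
```

```bash
python3 -c "
from h import *
plan(545,295,150,-1.710,0.7,150,n=1);s=arm.read_state();print(s['joints'],s['joint_efforts'])"
```

```text
at [526.6 138.5 365.4] phi -1.7201 F [0.6 0.2 0.7] w 59.8 t 13.92 tilt [107.5  26.8] dist 266.9 turn -0.01 n 1
[-14.81, 2.77, 22.03, np.float64(-0.01), 0.7]
[ 0.57552751  0.12142036 -0.0355588   0.03726297 -1.30898343 -0.73482934] [  1.32827863 -26.99086726  21.09762132   4.52439934  -0.14594492
  -0.19715949]
```

>>> {"method": "send_rows", "body": {"steps": [[[0, 0, 4.1, 0, 0.7], [0, 0, 4.1, 0, 0.7], [0, 0, 3, 0, 0.7], [0, 0, 2, 0, 0.7], [0, 0, 1, 0, 0.7], [0, 0, 0, 0, 0.7], [0, 0, 0, 0, 0.7]]]}}

```text
clock: 14.5
position: [533.1, 129.7, 213.1]
ee_rot: [-0.647, 0.761, -0.024, 0.044]
contact_force: [0.0, -0.8, -0.3]
gripper_width: 59.7
```

```bash
python3 -c "
from h import *
plan(545,295,150,-1.710,0.7,150,n=1);s=arm.read_state();print(s['joints'],s['joint_vel'])"
```

```text
at [533.1 129.7 213.1] phi -1.7298 F [ 0.  -0.8 -0.3] w 59.7 t 14.5 tilt [97.9 21.5] dist 177.4 turn -0.02 n 1
[-16.27, 2.08, 6.75, np.float64(-0.02), 0.7]
[ 0.5527831   0.22045997 -0.29552839  0.04042053 -0.96041517 -0.73511943] [-0.01013202  0.00484224 -0.03718287 -0.00563276  0.00919649  0.00495842]
```

>>> {"method": "send_rows", "body": {"steps": [[[0, 0, -1, 0, 0.7], [0, 0, -2, 0, 0.7], [0, 0, -3, 0, 0.7], [0, 0, -4.1, 0, 0.7], [0, 0, -4.1, 0, 0.7], [0, 0, -4.1, 0, 0.7], [0, 0, 0, 0, 0.7], [0, 0, 0, 0, 0.7], [0, 0, 0, 0, 0.7]]]}}

```text
clock: 15.25
position: [512.7, 122.1, 418.5]
ee_rot: [-0.647, 0.76, -0.027, 0.055]
contact_force: [0.5, -0.3, 1.3]
gripper_width: 59.4
```

```bash
python3 -c "
from h import *
plan(545,295,150,-1.710,0.7,150,n=1);s=arm.read_state();print(s['joints'],s['joint_vel'])"
```

```text
at [512.7 122.1 418.5] phi -1.7295 F [ 0.5 -0.3  1.3] w 59.4 t 15.25 tilt [119.5  30.1] dist 321.0 turn -0.019 n 1
[-16.24, 2.68, 27.55, np.float64(-0.019), 0.7]
[ 0.56450347  0.07430047  0.03578383  0.03895491 -1.41494808 -0.72976268] [ 8.56815840e-04 -2.49470135e-02  5.82968490e-03 -1.63015582e-02
 -9.46163032e-03 -7.52649247e-05]
```

>>> {"method": "send_rows", "body": {"steps": [[[0, 0, 4.1, 0, 0.7], [0, 0, 4.1, 0, 0.7], [0, 0, 3.5, 0, 0.7], [0, 0, 2.5, 0, 0.7], [0, 0, 1.8, 0, 0.7], [0, 0, 1.2, 0, 0.7], [0, 0, 0.6, 0, 0.7], [0, 0, 0, 0, 0.7], [0, 0, 0, 0, 0.7]]]}}

```text
clock: 16.0
position: [532.9, 125.4, 235.9]
ee_rot: [-0.646, 0.76, -0.028, 0.057]
contact_force: [0.1, 1.2, 0.6]
gripper_width: 60.0
```

```bash
python3 -c "
from h import *
plan(545,295,150,-1.710,0.7,150,n=1);s=arm.read_state();print(s['joints'],s['joint_vel'])"
```

```text
at [532.9 125.4 235.9] phi -1.7298 F [0.1 1.2 0.6] w 60.0 t 16.0 tilt [122.   30.6] dist 190.5 turn -0.02 n 1
[-16.49, 2.57, 9.19, np.float64(-0.02), 0.7]
[ 0.54833042  0.18685678 -0.28277194  0.04504618 -0.98119875 -0.7330054 ] [-0.00134574  0.00572344 -0.00954594  0.00044806 -0.00114984 -0.00015766]
```

>>> {"method": "send_rows", "body": {"steps": [[[0, 0, -4.1, 0, 0.7], [0, 0, -4.1, 0, 0.7], [0, 0, 0, 0, 0.7], [0, 0, 0, 0, 0.7], [0, 0, -4.1, 0, 0.7], [0, 0, -4.1, 0, 0.7], [0, 0, 0, 0, 0.7], [0, 0, 0, 0, 0.7]]]}}

```text
clock: 16.67
position: [511.6, 119.2, 407.3]
ee_rot: [-0.646, 0.76, -0.029, 0.059]
contact_force: [0.7, 0.0, -0.6]
gripper_width: 59.4
```

```bash
python3 -c "
from h import *
plan(545,295,150,-1.710,0.7,150,n=1);s=arm.read_state();print(s['joints'])"
```

```text
at [511.6 119.2 407.3] phi -1.7297 F [ 0.7  0.  -0.6] w 59.4 t 16.67 tilt [126.4  31.9] dist 313.4 turn -0.02 n 1
[-16.53, 2.68, 26.5, np.float64(-0.02), 0.7]
[ 5.61823204e-01  6.78494382e-02  8.30226847e-04  4.11310583e-02
 -1.37954449e+00 -7.29130892e-01]
```

>>> {"method": "send_rows", "body": {"steps": [[[0, 0, 0.7, 0, 0.7], [0, 0, 1.4, 0, 0.7], [0, 0, 2.1, 0, 0.7], [0, 0, 2.8, 0, 0.7], [0, 0, 2.8, 0, 0.7], [0, 0, 2.1, 0, 0.7], [0, 0, 1.4, 0, 0.7], [0, 0, 0.7, 0, 0.7], [0, 0, 0, 0, 0.7], [0, 0, 0, 0, 0.7]]]}}

```text
clock: 17.5
position: [526.3, 121.5, 252.2]
ee_rot: [-0.646, 0.761, -0.027, 0.054]
contact_force: [0.4, 0.6, -0.1]
gripper_width: 59.9
```

```bash
python3 -c "
from h import *
plan(545,295,150,-1.710,0.7,150,n=1);s=arm.read_state();print(s['joints'])"
```

```text
at [526.3 121.5 252.2] phi -1.7314 F [ 0.4  0.6 -0.1] w 59.9 t 17.5 tilt [117.3  28.2] dist 202.3 turn -0.021 n 1
[-16.93, 2.15, 10.86, np.float64(-0.021), 0.7]
[ 0.54835473  0.16408413 -0.26754137  0.04336775 -1.0244675  -0.73195114]
```

```bash
python3 -c "
from h import *
plan(390,-30,170,-1.729,0.7,22)"
```

```text
at [526.3 121.5 252.2] phi -1.7314 F [ 0.4  0.6 -0.1] w 59.9 t 17.5 tilt [117.3  28.2] dist 219.7 turn -0.002 n 10
[1.75, 1.18, 0.61, np.float64(-0.0), 0.7],
[1.75, 1.18, 0.61, np.float64(-0.0), 0.7],
[1.75, 1.18, 0.61, np.float64(-0.0), 0.7],
[1.75, 1.18, 0.61, np.float64(-0.0), 0.7],
[1.75, 1.18, 0.61, np.float64(-0.0), 0.7],
[1.75, 1.18, 0.61, np.float64(-0.0), 0.7],
[1.75, 1.18, 0.61, np.float64(-0.0), 0.7],
[1.75, 1.18, 0.61, np.float64(-0.0), 0.7],
[1.75, 1.18, 0.61, np.float64(-0.0), 0.7],
[1.75, 1.18, 0.61, np.float64(-0.0), 0.7]
```

>>> {"method": "send_rows", "body": {"steps": [[[1.2, 0.8, 0.3, 0, 0.7], [1.7, 1.2, 0.6, 0, 0.7], [1.7, 1.2, 0.6, 0, 0.7], [1.7, 1.2, 0.6, 0, 0.7], [1.7, 1.2, 0.6, 0, 0.7], [1.7, 1.2, 0.6, 0, 0.7], [1.7, 1.2, 0.6, 0, 0.7], [1.7, 1.2, 0.6, 0, 0.7], [1.7, 1.2, 0.6, 0, 0.7], [1.0, 1.2, 0.6, 0, 0.7]]]}}

```text
clock: 18.33
position: [398.8, -14.7, 181.6]
ee_rot: [-0.648, 0.758, -0.033, 0.067]
contact_force: [0.7, 0.9, -0.3]
gripper_width: 59.7
```

>>> {"method": "send_rows", "body": {"steps": [[[0, 1, 0, 0, 0.7], [0, 1, 0, 0, 0.7], [0, 1, 0, 0, 0.7], [0, 1, 0, 0, 0.7]]]}}

```text
clock: 18.67
position: [358.3, -8.2, 178.3]
ee_rot: [-0.646, 0.759, -0.034, 0.07]
contact_force: [0.2, -0.0, 0.3]
gripper_width: 59.8
```

```bash
python3 -c "
from h import *
plan(390,-30,170,-1.729,0.7,150,n=1);s=arm.read_state();print(s['joints'],s['joint_vel'])"
```

```text
at [358.3  -8.2 178.3] phi -1.7271 F [ 0.2 -0.   0.3] w 59.8 t 18.67 tilt [149.6  38.8] dist 39.3 turn 0.002 n 1
[1.71, -3.33, 1.2, np.float64(0.002), 0.7]
[ 0.46946044 -0.12384748 -0.77254421  0.04744089 -0.77104203 -0.66167961] [ 0.27921877 -0.27366182 -0.26831843  0.0630386   0.01292851 -0.31299441]
```

>>> {"method": "send_rows", "body": {"steps": [[[0, 1.3, 0, 0, 0.7], [0, 1.3, 0, 0, 0.7], [0, 1.3, 0, 0, 0.7], [0, 1.3, 0, 0, 0.7], [0, 1.3, 0, 0, 0.7], [0, 1.3, 0, 0, 0.7], [0, 1.3, 0, 0, 0.7], [0, 1.3, 0, 0, 0.7]]]}}

```text
clock: 19.33
position: [256.3, 15.1, 168.3]
ee_rot: [-0.648, 0.757, -0.035, 0.079]
contact_force: [0.5, 0.4, 0.1]
gripper_width: 59.7
```

```bash
python3 -c "
from h import *
plan(390,-30,170,-1.729,0.7,150,n=1);s=arm.read_state();print(s['joints'],s['joint_vel'])"
```

```text
at [256.3  15.1 168.3] phi -1.7204 F [0.5 0.4 0.1] w 59.7 t 19.33 tilt [165.   48.6] dist 141.1 turn 0.009 n 1
[2.45, -13.78, 1.82, np.float64(0.009), 0.7]
[ 0.87434345 -0.41954732 -1.00164109  0.1274519  -0.84843682 -1.10734557] [ 0.94638421 -0.58880587 -0.33608947  0.16022658 -0.31126055 -1.00150048]
```

>>> {"method": "send_rows", "body": {"steps": [[[0, 0.8, 0.4, 0, 0.7], [0, 0.8, 0.4, 0, 0.7], [0, 0.8, 0.4, 0, 0.7], [0, 0.8, 0.4, 0, 0.7], [0, 0.8, 0.4, 0, 0.7]]]}}

```text
clock: 19.75
position: [228.6, 25.9, 157.8]
ee_rot: [-0.652, 0.754, -0.027, 0.082]
contact_force: [-0.6, -0.4, 0.6]
gripper_width: 59.6
```

```bash
python3 -c "
from h import *
plan(390,-30,170,-1.729,0.7,150,n=1);s=arm.read_state();print(s['joints'],s['joint_vel'])"
```

```text
at [228.6  25.9 157.8] phi -1.7091 F [-0.6 -0.4  0.6] w 59.6 t 19.75 tilt [159.   67.4] dist 171.3 turn 0.02 n 1
[3.19, -16.8, 0.99, np.float64(0.02), 0.7]
[ 1.09229349 -0.52847903 -1.06779374  0.14073633 -0.90206139 -1.31750004] [ 0.32692692 -0.17788192  0.00339291 -0.05607243 -0.18949493 -0.2391946 ]
```

>>> {"method": "send_rows", "body": {"steps": [[[1.2, 0.4, 0.3, 0, 0.7], [1.2, 0.4, 0.3, 0, 0.7], [1.2, 0.4, 0.3, 0, 0.7], [1.2, 0.4, 0.3, 0, 0.7]]]}}

```text
clock: 20.08
position: [217.1, -16.9, 152.2]
ee_rot: [-0.658, 0.748, -0.019, 0.085]
contact_force: [-0.2, 0.0, 1.0]
gripper_width: 59.8
```

```bash
python3 -c "
from h import *
plan(390,-30,170,-1.729,0.7,150,n=1);s=arm.read_state();print(s['joints'],s['joint_vel'])"
```

```text
at [217.1 -16.9 152.2] phi -1.6905 F [-0.2  0.   1. ] w 59.8 t 20.08 tilt [151.8  82.4] dist 174.3 turn 0.039 n 1
[-0.94, -17.39, 0.76, np.float64(0.039), 0.7]
[ 0.88480764 -0.55381486 -1.06757944  0.08358102 -0.89778087 -1.05853625] [-0.77861188  0.00183765 -0.00094639 -0.19473037  0.08511031  0.91102807]
```

```bash
python3 -c "
from h import *
plan(800,235,330,None,0.7,33)" | sed -n '1,2p;20,22p'
```

```text
at [217.1 -16.9 152.2] phi -1.6905 F [-0.2  0.   1. ] w 59.8 t 20.08 tilt [151.8  82.4] dist 659.5 turn -0.0 n 20
[-1.68, -2.82, -0.33, np.float64(-0.0), 0.7],
[-1.68, -2.82, -0.33, np.float64(-0.0), 0.7],
[-1.68, -2.82, -0.33, np.float64(-0.0), 0.7]
```

>>> {"method": "send_rows", "body": {"steps": [[[-0.8, -1.4, -0.5, 0, 0.7], [-1.7, -2.8, -0.5, 0, 0.7], [-1.7, -2.8, -0.5, 0, 0.7], [-1.7, -2.8, -0.5, 0, 0.7], [-1.7, -2.8, -0.4, 0, 0.7], [-1.7, -2.8, -0.3, 0, 0.7], [-1.7, -2.8, -0.3, 0, 0.7], [-1.7, -2.8, -0.3, 0, 0.7], [-1.7, -2.8, -0.3, 0, 0.7], [-1.7, -2.8, -0.3, 0, 0.7]]]}}

```text
clock: 20.92
position: [500.2, 104.8, 247.9]
ee_rot: [-0.658, 0.747, -0.018, 0.087]
contact_force: [-0.8, -0.1, -0.2]
gripper_width: 59.5
```

>>> {"method": "send_rows", "body": {"steps": [[[-1.7, -2.8, -0.3, 0, 0.7], [-1.7, -2.8, -0.3, 0, 0.7], [-1.7, -2.8, -0.3, 0, 0.7], [-1.7, -2.8, -0.3, 0, 0.7], [-1.7, -2.8, -0.3, 0, 0.7], [-1.7, -2.8, -0.3, 0, 0.7], [-1.7, -2.8, -0.3, 0, 0.7], [-1.7, -2.8, -0.3, 0, 0.7], [-1.7, -2.8, -0.3, 0, 0.7], [-1.7, -2.8, -0.3, 0, 0.7]]]}}

```text
clock: 21.75
position: [803.0, 246.5, 340.1]
ee_rot: [-0.661, 0.745, -0.018, 0.087]
contact_force: [1.8, 1.3, 1.5]
gripper_width: 59.7
```

```bash
python3 -c "
from h import *
plan(390,-30,170,-1.729,0.7,150,n=1);s=arm.read_state();print(s['joints'],s['joint_vel'])"
```

```text
at [803.  246.5 340.1] phi -1.6822 F [1.8 1.3 1.5] w 59.7 t 21.75 tilt [153.3  87.8] dist 525.3 turn 0.047 n 1
[33.68, 39.51, 7.98, np.float64(0.047), 0.7]
[ 0.4870932   0.67208016  0.7465733  -0.00586613 -1.46776194 -0.6059916 ] [-2.01795435e-02  9.19689888e-01  1.92009778e+00  1.65039970e-03
 -9.89245101e-01  2.51143505e-02]
```

>>> {"method": "send_rows", "body": {"steps": [[[-1.1, -1.6, -0.3, 0, 0.7], [-1.1, -1.6, -0.3, 0, 0.7], [-1.1, -1.6, -0.3, 0, 0.7], [-1.1, -1.6, -0.3, 0, 0.7], [-1.1, -1.6, -0.3, 0, 0.7], [-1.1, -1.6, -0.3, 0, 0.7]]]}}

```text
clock: 22.25
position: [876.8, 295.0, 347.5]
ee_rot: [-0.662, 0.744, -0.021, 0.087]
contact_force: [1.4, 0.8, -1.3]
gripper_width: 59.8
```

```bash
python3 -c "
from h import *
plan(390,-30,170,-1.729,0.7,150,n=1);s=arm.read_state();print(s['joints'],s['joint_vel'])"
```

```text
at [876.8 295.  347.5] phi -1.6796 F [ 1.4  0.8 -1.3] w 59.8 t 22.25 tilt [156.5  83.3] dist 611.6 turn 0.049 n 1
[39.2, 46.4, 7.14, np.float64(0.049), 0.7]
[ 4.98754367e-01  9.89492436e-01  1.40275645e+00  1.72769138e-03
 -1.80580266e+00 -6.14502263e-01] [ 0.05698704  0.06191784  0.0181338   0.05022847  0.20391195 -0.03661605]
```

Joint 3 has reached its limit. Pushing a little further out to see whether the tilt comes back.

>>> {"method": "send_rows", "body": {"steps": [[[-1.1, -1.6, -0.3, 0, 0.7], [-1.1, -1.6, -0.3, 0, 0.7], [-1.1, -1.6, -0.3, 0, 0.7]]]}}

```text
clock: 22.5
position: [887.8, 311.5, 342.9]
ee_rot: [-0.661, 0.742, -0.029, 0.104]
contact_force: [0.2, -0.1, -0.0]
gripper_width: 59.9
```

```bash
python3 -c "
from h import *
plan(390,-30,170,-1.729,0.7,150,n=1);s=arm.read_state();print(s['joints'],s['joint_vel'])"
```

```text
at [887.8 311.5 342.9] phi -1.6753 F [ 0.2 -0.1 -0. ] w 59.9 t 22.5 tilt [193.6  94.5] dist 627.9 turn 0.054 n 1
[40.9, 47.48, 4.02, np.float64(0.054), 0.7]
[ 0.51210133  1.00151587  1.40770604  0.01274995 -1.7602345  -0.62359837] [ 0.05057406  0.01615899 -0.0012521   0.04754917  0.19135382 -0.03448661]
```

```bash
python3 -c "
from h import *
plan(385,-212,230,None,0,37)" | sed -n '1,2p;18,22p'
```

```text
at [887.8 311.5 342.9] phi -1.6753 F [ 0.2 -0.1 -0. ] w 59.9 t 22.5 tilt [193.6  94.5] dist 734.5 turn -0.0 n 20
[2.91, 2.23, -0.18, np.float64(-0.0), 0],
[2.91, 2.23, -0.18, np.float64(-0.0), 0],
[2.91, 2.23, -0.18, np.float64(-0.0), 0],
[2.91, 2.23, -0.18, np.float64(-0.0), 0],
[2.91, 2.23, -0.18, np.float64(-0.0), 0]
```

>>> {"method": "send_rows", "body": {"steps": [[[1.5, 1.1, -0.1, 0, 0], [2.9, 2.2, -0.2, 0, 0], [2.9, 2.2, -0.2, 0, 0], [2.9, 2.2, -0.2, 0, 0], [2.9, 2.2, -0.2, 0, 0], [2.9, 2.2, -0.2, 0, 0], [2.9, 2.2, -0.2, 0, 0], [2.9, 2.2, -0.2, 0, 0], [2.9, 2.2, -0.2, 0, 0], [2.9, 2.2, -0.2, 0, 0]]]}}

```text
clock: 23.33
position: [664.0, 79.3, 302.2]
ee_rot: [-0.664, 0.736, -0.037, 0.127]
contact_force: [0.7, -0.8, 0.6]
gripper_width: 0.1
```

>>> {"method": "send_rows", "body": {"steps": [[[2.9, 2.2, -0.2, 0, 0], [2.9, 2.2, -0.2, 0, 0], [2.9, 2.2, -0.2, 0, 0], [2.9, 2.2, -0.2, 0, 0], [2.9, 2.2, -0.2, 0, 0], [2.9, 2.2, -0.2, 0, 0], [2.5, 2.0, -0.2, 0, 0], [1.5, 1.5, 0, 0, 0], [0, 0.5, 0, 0, 0], [0, 0, 0, 0, 0]]]}}

```text
clock: 24.17
position: [467.1, -123.8, 272.2]
ee_rot: [-0.661, 0.732, -0.059, 0.155]
contact_force: [-0.3, 0.9, 0.4]
gripper_width: -0.1
```

```bash
python3 -c "
from h import *
plan(394,-207,88,None,0,25);s=arm.read_state();print(s['joints'])"
```

```text
at [ 467.1 -123.8  272.2] phi -1.65 F [-0.3  0.9  0.4] w -0.1 t 24.17 tilt [304.3 118. ] dist 214.9 turn -0.0 n 9
[1.28, 1.26, 1.58, np.float64(-0.0), 0],
[1.28, 1.26, 1.58, np.float64(-0.0), 0],
[1.28, 1.26, 1.58, np.float64(-0.0), 0],
[1.28, 1.26, 1.58, np.float64(-0.0), 0],
[1.28, 1.26, 1.58, np.float64(-0.0), 0],
[1.28, 1.26, 1.58, np.float64(-0.0), 0],
[1.28, 1.26, 1.58, np.float64(-0.0), 0],
[1.28, 1.26, 1.58, np.float64(-0.0), 0],
[1.28, 1.26, 1.58, np.float64(-0.0), 0]
[-0.00266955 -0.01606777 -0.37762397 -0.15184743 -0.90372216 -0.02327877]
```

```bash
python3 -c "
from h import *
plan(392,-208,240,None,0,13);plan(467.1,-123.8,272.2-140,None,0,200)"
```

```text
at [ 467.1 -123.8  272.2] phi -1.65 F [-0.3  0.9  0.4] w -0.1 t 24.17 tilt [304.3 118. ] dist 117.3 turn -0.0 n 10
[0.94, 0.71, -0.02, np.float64(-0.0), 0],
[0.94, 0.71, -0.02, np.float64(-0.0), 0],
[0.94, 0.71, -0.02, np.float64(-0.0), 0],
[0.94, 0.71, -0.02, np.float64(-0.0), 0],
[0.94, 0.71, -0.02, np.float64(-0.0), 0],
[0.94, 0.71, -0.02, np.float64(-0.0), 0],
[0.94, 0.71, -0.02, np.float64(-0.0), 0],
[0.94, 0.71, -0.02, np.float64(-0.0), 0],
[0.94, 0.71, -0.02, np.float64(-0.0), 0],
[0.94, 0.71, -0.02, np.float64(-0.0), 0]
at [ 467.1 -123.8  272.2] phi -1.65 F [-0.3  0.9  0.4] w -0.1 t 24.17 tilt [304.3 118. ] dist 140.0 turn -0.0 n 1
[2.07, 4.07, 13.24, np.float64(-0.0), 0]
```

>>> {"method": "send_rows", "body": {"steps": [[[0.9, 0.7, 0, 0, 0], [0.9, 0.7, 0, 0, 0], [0.9, 0.7, 0, 0, 0], [0.9, 0.7, 0, 0, 0], [0.9, 0.7, 0, 0, 0], [0.9, 0.7, 0, 0, 0], [0.9, 0.7, 0, 0, 0], [0.9, 0.7, 0, 0, 0], [0.9, 0.7, 0, 0, 0], [0, 0, 0, 0, 0]]]}}

```text
clock: 25.0
position: [415.0, -194.9, 260.5]
ee_rot: [-0.665, 0.723, -0.078, 0.169]
contact_force: [0.9, 0.2, 0.1]
gripper_width: -0.1
```

>>> {"method": "send_rows", "body": {"steps": [[[0.2, 0.4, 1.4, 0, 0], [0.2, 0.4, 1.4, 0, 0], [0.2, 0.4, 1.4, 0, 0], [0.2, 0.4, 1.4, 0, 0], [0.2, 0.4, 1.4, 0, 0], [0.2, 0.4, 1.4, 0, 0], [0.2, 0.4, 1.4, 0, 0], [0, 0, 0, 0, 0]]]}}

```text
clock: 25.67
position: [439.5, -192.8, 168.7]
ee_rot: [-0.668, 0.717, -0.092, 0.178]
contact_force: [-0.0, -0.2, -0.3]
gripper_width: 0.4
```

```bash
python3 -c "
from h import *
plan(394,-207,88,None,0,14);s=arm.read_state();print(s['joints'])"
```

```text
at [ 439.5 -192.8  168.7] phi -1.6159 F [-0.  -0.2 -0.3] w 0.4 t 25.67 tilt [378.4 105.8] dist 93.7 turn -0.0 n 7
[0.38, 1.01, 0.79, np.float64(-0.0), 0],
[0.38, 1.01, 0.79, np.float64(-0.0), 0],
[0.38, 1.01, 0.79, np.float64(-0.0), 0],
[0.38, 1.01, 0.79, np.float64(-0.0), 0],
[0.38, 1.01, 0.79, np.float64(-0.0), 0],
[0.38, 1.01, 0.79, np.float64(-0.0), 0],
[0.38, 1.01, 0.79, np.float64(-0.0), 0]
[-0.20817636  0.08453202 -0.52169825 -0.3152848  -0.6262288   0.36217715]
```

```bash
python3 -c "
from h import *
plan(380,-212,165,None,0,20);plan(439.5,-192.8,168.7-80,None,0,200)
plan(439.5+90,-192.8+30,168.7,None,0,200)"; for i in 1; do python3 - <<'E'
import sys;sys.path.insert(0,'.')
E
done
```

```text
at [ 439.5 -192.8  168.7] phi -1.6159 F [-0.  -0.2 -0.3] w 0.4 t 25.67 tilt [378.4 105.8] dist 62.6 turn -0.0 n 4
[0.55, 1.36, -0.53, np.float64(-0.0), 0],
[0.55, 1.36, -0.53, np.float64(-0.0), 0],
[0.55, 1.36, -0.53, np.float64(-0.0), 0],
[0.55, 1.36, -0.53, np.float64(-0.0), 0]
at [ 439.5 -192.8  168.7] phi -1.6159 F [-0.  -0.2 -0.3] w 0.4 t 25.67 tilt [378.4 105.8] dist 80.0 turn -0.0 n 1
[1.06, 2.95, 7.36, np.float64(-0.0), 0]
at [ 439.5 -192.8  168.7] phi -1.6159 F [-0.  -0.2 -0.3] w 0.4 t 25.67 tilt [378.4 105.8] dist 94.9 turn -0.0 n 1
[-3.37, -8.05, 3.72, np.float64(-0.0), 0]
```

>>> {"method": "send_rows", "body": {"steps": [[[0.6, 1.4, -0.5, 0, 0], [0.6, 1.4, -0.5, 0, 0], [0.6, 1.4, -0.5, 0, 0], [0.6, 1.4, -0.5, 0, 0], [0.2, 0.5, 1.3, 0, 0], [0.2, 0.6, 1.5, 0, 0], [0.2, 0.6, 1.5, 0, 0], [0.2, 0.6, 1.5, 0, 0], [0.2, 0.5, 1.0, 0, 0], [0, 0, 0, 0, 0]]]}}

```text
clock: 26.5
position: [397.1, -215.8, 104.9]
ee_rot: [-0.673, 0.708, -0.109, 0.186]
contact_force: [-0.5, -0.2, -0.6]
gripper_width: 0.0
```

```bash
python3 -c "
from h import *
plan(430,-190.5,92,None,0,10);s=arm.read_state();print(s['joints'])"
```

```text
at [ 397.1 -215.8  104.9] phi -1.5965 F [-0.5 -0.2 -0.6] w 0.0 t 26.5 tilt [410.4  95.7] dist 43.5 turn -0.0 n 5
[-0.49, -0.46, 0.55, np.float64(-0.0), 0],
[-0.49, -0.46, 0.55, np.float64(-0.0), 0],
[-0.49, -0.46, 0.55, np.float64(-0.0), 0],
[-0.49, -0.46, 0.55, np.float64(-0.0), 0],
[-0.49, -0.46, 0.55, np.float64(-0.0), 0]
[-0.33413372  0.15024156 -0.60438146 -0.49515503 -0.49324301  0.68438298]
```

>>> {"method": "send_rows", "body": {"steps": [[[-0.5, -0.5, 0.5, 0, 0], [-0.5, -0.5, 0.5, 0, 0], [-0.4, -0.4, 0.3, 0, 0]]]}}

```text
clock: 26.75
position: [420.5, -202.0, 104.6]
ee_rot: [-0.673, 0.707, -0.113, 0.188]
contact_force: [-7.6, -5.7, 5.6]
gripper_width: -0.4
```

```bash
python3 -c "
from h import *
plan(430,-190.5,92,None,0,10);s=arm.read_state();print(s['joints'])
plan(*(np.array(s['position'])+[5,3,0]),None,0)"
```

```text
at [ 420.5 -202.   104.6] phi -1.5954 F [-7.6 -5.7  5.6] w -0.4 t 26.75 tilt [417.   92.8] dist 19.6 turn -0.0 n 2
[-0.51, -0.13, 0.82, np.float64(-0.0), 0],
[-0.51, -0.13, 0.82, np.float64(-0.0), 0]
[-0.26991653  0.16411649 -0.59907364 -0.47241118 -0.45669172  0.6101151 ]
at [ 420.5 -202.   104.6] phi -1.5954 F [-7.6 -5.7  5.6] w -0.4 t 26.75 tilt [417.   92.8] dist 5.8 turn -0.0 n 1
[-0.31, -0.43, 0.24, np.float64(-0.0), 0]
```

Contact at about 11 N. Pushing gently to see how the tilt responds.

>>> {"method": "send_rows", "body": {"steps": [[[-0.3, -0.4, 0.2, 0, 0], [-0.3, -0.4, 0.2, 0, 0], [-0.3, -0.4, 0.2, 0, 0]]]}}

```text
clock: 27.0
position: [421.3, -201.0, 104.8]
ee_rot: [-0.68, 0.704, -0.112, 0.175]
contact_force: [-23.5, -22.7, 11.8]
gripper_width: -0.1
```

```bash
python3 -c "
from h import *
s=arm.read_state();print(s['joints'],s['wrist_torque'])
plan(*(np.array(s['position'])+[5,3,0]),None,0)"
```

```text
[-0.24061902  0.16296546 -0.61291569 -0.41279889 -0.44624013  0.54833708] [-5.93806581  5.53813509 -2.0109216 ]
at [ 421.3 -201.   104.8] phi -1.586 F [-23.5 -22.7  11.8] w -0.1 t 27.0 tilt [397.7  80.7] dist 5.8 turn -0.0 n 1
[-0.31, -0.44, 0.22, np.float64(-0.0), 0]
```

```bash
python3 -c "
from h import *
q=R.from_quat(arm.read_state()['ee_rot'])
for v in ([-5,10,-4],[6,1.2,0],[0,0,-10]): print(v,q.inv().apply(np.array(v)/10).round(2))"
```

```text
[-5, 10, -4] [-0.95  0.67  0.25]
[6, 1.2, 0] [-0.13 -0.54  0.25]
[0, 0, -10] [0.09 0.39 0.91]
```

>>> {"method": "send_rows", "body": {"steps": [[[-0.9, 0.7, 0.2, 0, 0], [0, 0, 0, 0, 0], [-0.1, -0.5, 0.2, 0, 0], [-0.1, -0.5, 0.2, 0, 0], [-0.1, -0.5, 0.2, 0, 0], [-0.1, -0.5, 0.2, 0, 0], [-0.1, -0.5, 0.2, 0, 0], [-0.1, -0.5, 0.2, 0, 0]]]}}

```text
clock: 27.67
position: [419.7, -198.7, 105.7]
ee_rot: [-0.686, 0.703, -0.105, 0.154]
contact_force: [-22.3, -13.3, 16.5]
gripper_width: -0.1
```

```bash
python3 -c "
from h import *
s=arm.read_state();print(s['joints'],s['wrist_torque'])
plan(*(np.array(s['position'])+[6,1.2,0]),None,0)"
```

```text
[-0.19863544  0.157926   -0.63661388 -0.3175484  -0.44335156  0.4384342 ] [-3.32337404  4.9458906  -0.97999251]
at [ 419.7 -198.7  105.7] phi -1.582 F [-22.3 -13.3  16.5] w -0.1 t 27.67 tilt [361.8  63.8] dist 6.1 turn -0.0 n 1
[-0.13, -0.55, 0.22, np.float64(-0.0), 0]
```

>>> {"method": "send_rows", "body": {"steps": [[[0, 0.2, 0.9, 0, 0], [-0.1, -0.6, 0.3, 0, 0], [-0.1, -0.6, 0.3, 0, 0], [-0.1, -0.6, 0.3, 0, 0], [-0.1, -0.6, 0.3, 0, 0], [-0.1, -0.6, 0.3, 0, 0], [-0.1, -0.6, 0.3, 0, 0], [-0.1, -0.6, 0.2, 0, 0], [-0.1, -0.6, 0.2, 0, 0], [-0.1, -0.6, 0.2, 0, 0]]]}}

```text
clock: 28.5
position: [419.5, -199.4, 104.3]
ee_rot: [-0.699, 0.702, -0.073, 0.118]
contact_force: [-21.7, -12.9, 17.5]
gripper_width: 0.4
```

>>> {"method": "send_rows", "body": {"steps": [[[-0.1, -0.6, 0.2, 0, 0], [-0.1, -0.6, 0.2, 0, 0], [-0.1, -0.6, 0.2, 0, 0], [-0.1, -0.6, 0.2, 0, 0], [-0.1, -0.6, 0.2, 0, 0], [-0.1, -0.6, 0.2, 0, 0], [-0.1, -0.6, 0.2, 0, 0], [-0.1, -0.6, 0.2, 0, 0], [-0.1, -0.6, 0.2, 0, 0], [-0.1, -0.6, 0.2, 0, 0]]]}}

```text
clock: 29.33
position: [419.0, -199.7, 104.6]
ee_rot: [0.709, -0.701, 0.031, -0.068]
contact_force: [-19.3, -12.3, 19.3]
gripper_width: 0.2
```

```bash
python3 -c "
from h import *
s=arm.read_state();print(s['joints'],s['wrist_torque'])
plan(*(np.array(s['position'])+[6,1.2,0]),None,0)"
```

```text
[-0.14539117  0.21706307 -0.57349365 -0.12056396 -0.65280734  0.24772565] [-2.73195384  5.08773514 -0.05400635]
at [ 419.  -199.7  104.6] phi -1.556 F [-19.3 -12.3  19.3] w 0.2 t 29.33 tilt [139.4  53.4] dist 6.1 turn -0.0 n 1
[-0.11, -0.59, 0.09, np.float64(-0.0), 0]
```

>>> {"method": "send_rows", "body": {"steps": [[[-0.2, -0.6, 0.1, 0, 0], [-0.2, -0.6, 0.1, 0, 0], [-0.2, -0.6, 0.1, 0, 0], [-0.2, -0.6, 0.1, 0, 0], [-0.2, -0.6, 0.1, 0, 0], [-0.2, -0.6, 0.1, 0, 0], [-0.2, -0.6, 0.1, 0, 0], [-0.2, -0.6, 0.1, 0, 0], [-0.2, -0.6, 0.1, 0, 0]]]}}

```text
clock: 30.08
position: [417.8, -200.0, 105.5]
ee_rot: [0.713, -0.701, -0.003, -0.013]
contact_force: [-15.4, -14.6, 10.0]
gripper_width: -0.2
```

```bash
python3 -c "
from h import *
s=arm.read_state();print(s['joints'],s['wrist_torque'])
plan(*(np.array(s['position'])+[6,1.2,0]),None,0)"
```

```text
[-0.11148301  0.25401551 -0.5380419  -0.0357759  -0.76806507  0.15490336] [-4.25653743  4.27416557  0.04260431]
at [ 417.8 -200.   105.5] phi -1.5528 F [-15.4 -14.6  10. ] w -0.2 t 30.08 tilt [13.7 23.5] dist 6.1 turn -0.0 n 1
[-0.11, -0.6, 0.01, np.float64(-0.0), 0]
```

>>> {"method": "send_rows", "body": {"steps": [[[-0.6, -0.4, 0, 0, 0], [-0.6, -0.4, 0, 0, 0], [0.6, 1.0, 0, 0, 0], [0.6, 1.5, 0, 0, 0], [0, 0.5, -1.0, 0, 0.5], [0, 0, -2, 0.02, 0.7], [0, 0, -2, 0.02, 0.7], [0, 0, -2, 0.02, 0.7], [0, 0, -1.5, 0.02, 0.7], [0, 0, -0.8, 0, 0.7]]]}}

```text
clock: 30.92
position: [388.5, -211.5, 210.4]
ee_rot: [-0.685, 0.729, -0.002, -0.001]
contact_force: [-0.9, 0.1, 0.3]
gripper_width: 59.9
```

```bash
python3 -c "
from h import *
plan(548,320,190,-1.712,0.7,26)"
```

```text
at [ 388.5 -211.5  210.4] phi -1.6334 F [-0.9  0.1  0.3] w 59.9 t 30.92 tilt [ 1.1 -3.7] dist 555.3 turn 0.079 n 22
[-2.46, -0.57, 0.08, np.float64(0.004), 0.7],
[-2.46, -0.56, 0.08, np.float64(0.004), 0.7],
[-2.46, -0.55, 0.08, np.float64(0.004), 0.7],
[-2.46, -0.55, 0.08, np.float64(0.004), 0.7],
[-2.46, -0.54, 0.08, np.float64(0.004), 0.7],
[-2.47, -0.53, 0.08, np.float64(0.004), 0.7],
[-2.47, -0.52, 0.08, np.float64(0.004), 0.7],
[-2.47, -0.51, 0.08, np.float64(0.004), 0.7],
[-2.47, -0.5, 0.08, np.float64(0.004), 0.7],
[-2.47, -0.49, 0.08, np.float64(0.004), 0.7],
[-2.48, -0.48, 0.08, np.float64(0.004), 0.7],
[-2.48, -0.48, 0.08, np.float64(0.004), 0.7],
[-2.48, -0.47, 0.08, np.float64(0.004), 0.7],
[-2.48, -0.46, 0.08, np.float64(0.004), 0.7],
[-2.48, -0.45, 0.08, np.float64(0.004), 0.7],
[-2.48, -0.44, 0.08, np.float64(0.004), 0.7],
[-2.49, -0.43, 0.08, np.float64(0.004), 0.7],
[-2.49, -0.42, 0.08, np.float64(0.004), 0.7],
[-2.49, -0.41, 0.08, np.float64(0.004), 0.7],
[-2.49, -0.4, 0.08, np.float64(0.004), 0.7],
[-2.49, -0.4, 0.08, np.float64(0.004), 0.7],
[-2.49, -0.39, 0.08, np.float64(0.004), 0.7]
```

>>> {"method": "send_rows", "body": {"steps": [[[-1.5, -0.3, 0, 0.004, 0.7], [-2.5, -0.6, 0.1, 0.004, 0.7], [-2.5, -0.6, 0.1, 0.004, 0.7], [-2.5, -0.6, 0.1, 0.004, 0.7], [-2.5, -0.5, 0.1, 0.004, 0.7], [-2.5, -0.5, 0.1, 0.004, 0.7], [-2.5, -0.5, 0.1, 0.004, 0.7], [-2.5, -0.5, 0.1, 0.004, 0.7], [-2.5, -0.5, 0.1, 0.004, 0.7], [-2.5, -0.5, 0.1, 0.004, 0.7]]]}}

```text
clock: 31.75
position: [464.8, 38.7, 216.9]
ee_rot: [-0.671, 0.741, -0.011, 0.013]
contact_force: [0.6, -0.3, 0.1]
gripper_width: 59.7
```

>>> {"method": "send_rows", "body": {"steps": [[[-2.5, -0.5, 0.1, 0.004, 0.7], [-2.5, -0.5, 0.1, 0.004, 0.7], [-2.5, -0.5, 0.1, 0.004, 0.7], [-2.5, -0.5, 0.1, 0.004, 0.7], [-2.5, -0.4, 0.1, 0.004, 0.7], [-2.5, -0.4, 0.1, 0.004, 0.7], [-2.5, -0.4, 0.1, 0.004, 0.7], [-2.0, -0.4, 0, 0.004, 0.7], [-0.8, -0.2, 0, 0, 0.7], [0, 0, 0, 0, 0.7]]]}}

```text
clock: 32.58
position: [524.6, 261.0, 222.2]
ee_rot: [-0.666, 0.746, -0.01, 0.022]
contact_force: [0.9, 0.7, 0.5]
gripper_width: 59.8
```

```bash
python3 -c "
from h import *
im,d,P,K,T=look('wrist')
Q=P.reshape(-1,3);Q=Q[(abs(Q[:,0]-545)<60)&(abs(Q[:,1]-295)<70)&(Q[:,2]>62)&(Q[:,2]<90)]
if len(Q)>50: print(cv2.minAreaRect(Q[:,:2].astype(np.float32)),np.median(Q[:,2]))
plan(543.9,295.7,110,-1.711,0.7,20)"
```

```text
((544.2438354492188, 296.5854797363281), (103.30863189697266, 16.02553939819336), 81.45072937011719) 71.25884736118127
at [524.3 260.3 222.2] phi -1.6843 F [-0.1 -0.2 -0.4] w 59.5 t 32.63 tilt [46.1 14.7] dist 119.3 turn 0.027 n 6
[-0.59, -0.18, 1.89, np.float64(0.004), 0.7],
[-0.59, -0.17, 1.89, np.float64(0.004), 0.7],
[-0.59, -0.17, 1.89, np.float64(0.004), 0.7],
[-0.59, -0.17, 1.89, np.float64(0.004), 0.7],
[-0.59, -0.16, 1.89, np.float64(0.004), 0.7],
[-0.59, -0.16, 1.89, np.float64(0.004), 0.7]
```

>>> {"method": "send_rows", "body": {"steps": [[[-0.6, -0.2, 1.9, 0.004, 0.5], [-0.6, -0.2, 1.9, 0.004, 0.5], [-0.6, -0.2, 1.9, 0.004, 0.5], [-0.6, -0.2, 1.9, 0.004, 0.5], [-0.6, -0.2, 1.9, 0.004, 0.5], [-0.6, -0.2, 1.2, 0.004, 0.5], [0, 0, 0, 0, 0.5]]]}}

```text
clock: 33.22
position: [544.8, 291.8, 118.9]
ee_rot: [-0.655, 0.755, -0.009, 0.026]
contact_force: [0.3, -0.3, -0.5]
gripper_width: 43.1
```

```bash
python3 -c "
from h import *
plan(544.2,296,42,-1.715,0.5,16)"
```

```text
at [544.8 291.8 118.9] phi -1.713 F [ 0.3 -0.3 -0.5] w 43.1 t 33.22 tilt [50.9 19.5] dist 77.0 turn 0.002 n 5
[-0.04, 0.1, 1.54, np.float64(0.0), 0.5],
[-0.04, 0.1, 1.54, np.float64(0.0), 0.5],
[-0.04, 0.1, 1.54, np.float64(0.0), 0.5],
[-0.04, 0.1, 1.54, np.float64(0.0), 0.5],
[-0.04, 0.1, 1.54, np.float64(0.0), 0.5]
```

>>> {"method": "send_rows", "body": {"steps": [[[0, 0.1, 1.5, 0, 0.5], [0, 0.1, 1.5, 0, 0.5], [-0.1, 0.1, 1.5, 0, 0.5], [-0.1, 0.1, 1.5, 0, 0.5], [0, 0.1, 1.3, 0, 0.5], [0, 0, 0, 0, 0.5], [0, 0, 0, 0, 0], [0, 0, 0, 0, 0], [0, 0, 0, 0, 0], [0, 0, 0, 0, 0]]]}}

```text
clock: 34.05
position: [545.7, 293.2, 54.6]
ee_rot: [-0.653, 0.756, -0.009, 0.03]
contact_force: [-1.5, 1.3, -1.5]
gripper_width: 14.8
```

```bash
python3 -c "
from h import *
plan(544.2,296,42,-1.715,0.5,16)"
```

```text
at [545.7 293.2  54.6] phi -1.716 F [-1.5  1.3 -1.5] w 14.8 t 34.05 tilt [58.3 25.5] dist 13.0 turn -0.001 n 1
[-0.21, 0.26, 1.26, np.float64(-0.001), 0.5]
```

>>> {"method": "send_rows", "body": {"steps": [[[0, 0, 0, 0, 0.35], [-0.1, 0.1, 0.7, 0, 0.35], [-0.1, 0.1, 0.7, 0, 0.35], [0, 0, 0, 0, 0.35], [0, 0, 0, 0, 0], [0, 0, 0, 0, 0], [0, 0, 0, 0, 0], [0, 0, 0.3, 0, 0], [0, 0, 0.3, 0, 0], [0, 0, 0.3, 0, 0]]]}}

```text
clock: 34.88
position: [547.5, 297.7, 42.7]
ee_rot: [-0.654, 0.756, -0.011, 0.034]
contact_force: [-6.4, -2.5, 16.6]
gripper_width: 15.1
```

```bash
python3 -c "
from h import *
plan(544.2,296,42,-1.715,0.5,16)"
```

```text
at [547.5 297.7  42.7] phi -1.7132 F [-6.4 -2.5 16.6] w 15.1 t 34.88 tilt [65.2 27.7] dist 3.8 turn 0.002 n 1
[0.21, 0.31, 0.04, np.float64(0.002), 0.5]
```

>>> {"method": "send_rows", "body": {"steps": [[[0, -0.2, 0.5, 0, 0], [0, -0.2, 0.5, 0, 0], [0, -0.2, 0.5, 0, 0], [0, -0.2, 0.5, 0, 0], [0, -0.2, 0.5, 0, 0], [0, -0.2, 0.5, 0, 0], [0, -0.2, 0.5, 0, 0], [0, -0.2, 0.5, 0, 0]]]}}

```text
clock: 35.55
position: [547.3, 297.5, 42.6]
ee_rot: [-0.655, 0.755, -0.007, 0.025]
contact_force: [-18.3, -1.8, 28.3]
gripper_width: 15.5
```

```bash
python3 -c "
from h import *
plan(544.2,296,42,-1.715,0.5,16)"
```

```text
at [547.3 297.5  42.6] phi -1.7123 F [-18.3  -1.8  28.3] w 15.5 t 35.55 tilt [47.  22.2] dist 3.5 turn 0.003 n 1
[0.19, 0.29, 0.04, np.float64(0.003), 0.5]
```

>>> {"method": "send_rows", "body": {"steps": [[[-0.1, -0.3, 0.5, 0, 0], [-0.1, -0.3, 0.5, 0, 0], [-0.1, -0.3, 0.6, 0, 0], [-0.1, -0.3, 0.6, 0, 0], [-0.1, -0.3, 0.6, 0, 0], [-0.1, -0.3, 0.6, 0, 0], [-0.1, -0.3, 0.6, 0, 0], [-0.1, -0.3, 0.6, 0, 0], [-0.1, -0.3, 0.6, 0, 0], [-0.1, -0.3, 0.6, 0, 0]]]}}

```text
clock: 36.38
position: [547.1, 297.3, 42.1]
ee_rot: [-0.656, 0.755, -0.001, 0.002]
contact_force: [-22.0, -4.5, 35.6]
gripper_width: 15.3
```

```bash
python3 -c "
from h import *
plan(544.2,296,42,-1.715,0.5,16)"
```

```text
at [547.1 297.3  42.1] phi -1.7109 F [-22.   -4.5  35.6] w 15.3 t 36.38 tilt [4.1 0. ] dist 3.2 turn 0.004 n 1
[0.17, 0.27, 0.01, np.float64(0.004), 0.5]
```

>>> {"method": "send_rows", "body": {"steps": [[[0, 0.3, -1.5, 0, 0], [0, 0, -3, 0, 0], [0, 0, -3.8, 0, 0], [0, 0, -3.8, 0, 0], [0, 0, -3.8, 0, 0], [0, 0, -2, 0, 0], [0, 0, 0, 0, 0]]]}}

```text
clock: 36.97
position: [535.3, 294.6, 219.8]
ee_rot: [-0.655, 0.756, 0.002, -0.009]
contact_force: [0.8, 0.5, -4.7]
gripper_width: 15.2
```

```bash
python3 -c "
from h import *
s=arm.read_state()
im,d,P,K,T=look('wrist');cv2.imwrite('pics/w4.png',im)
q=R.from_quat(s['ee_rot']);L=q.inv().apply(P.reshape(-1,3)-s['position'])
m=(L[:,2]>14)&(L[:,2]<31)&(abs(L[:,0])<130)&(abs(L[:,1])<150)
A=L[m];r=cv2.minAreaRect(A[:,:2].astype(np.float32));print(r,len(A))
m=(L[:,2]>31)&(L[:,2]<45)&(abs(L[:,0])<110)&(abs(L[:,1])<140);A=L[m];c,*_=np.linalg.lstsq(np.c_[A[:,:2],np.ones(len(A))],A[:,2],rcond=None);print('plane',c)
plan(525,-265,215,-1.779,0,39)"
```

```text
((0.7654266357421875, -1.0201644897460938), (180.90101623535156, 241.9663848876953), 0.03269433230161667) 14390
plane [-1.02434033e-02 -6.82330634e-03  3.65473166e+01]
at [534.4 294.2 217.5] phi -1.7142 F [ 0.5 -0.1 -5.5] w 15.3 t 37.02 tilt [-20.  -10.3] dist 559.3 turn 0.065 n 15
[3.7, -0.47, 0.06, np.float64(0.004), 0],
[3.7, -0.49, 0.06, np.float64(0.004), 0],
[3.69, -0.5, 0.06, np.float64(0.004), 0],
[3.69, -0.52, 0.06, np.float64(0.004), 0],
[3.69, -0.54, 0.06, np.float64(0.004), 0],
[3.69, -0.55, 0.06, np.float64(0.004), 0],
[3.68, -0.57, 0.06, np.float64(0.004), 0],
[3.68, -0.58, 0.06, np.float64(0.004), 0],
[3.68, -0.6, 0.06, np.float64(0.004), 0],
[3.68, -0.61, 0.06, np.float64(0.004), 0],
[3.67, -0.63, 0.06, np.float64(0.004), 0],
[3.67, -0.65, 0.06, np.float64(0.004), 0],
[3.67, -0.66, 0.06, np.float64(0.004), 0],
[3.67, -0.68, 0.06, np.float64(0.004), 0],
[3.66, -0.69, 0.06, np.float64(0.004), 0]
```

View pics/w4.png

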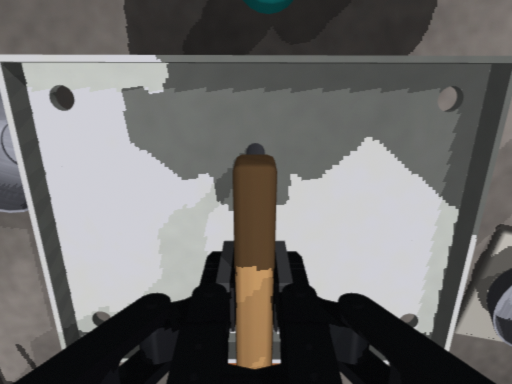

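The tray is held level: its centre is at (0.8,-1.0) mm in tool axes with no yaw error, and all four holes are visible. Sweeping to the stand.

>>> {"method": "send_rows", "body": {"steps": [[[2.0, -0.3, 0, 0.004, 0], [3.7, -0.5, 0, 0.004, 0], [3.7, -0.5, 0, 0.004, 0], [3.7, -0.5, 0, 0.004, 0], [3.7, -0.5, 0, 0.004, 0], [3.7, -0.5, 0, 0.004, 0], [3.7, -0.6, 0, 0.004, 0], [3.7, -0.6, 0, 0.004, 0], [3.7, -0.6, 0, 0.004, 0], [3.7, -0.6, 0, 0.004, 0]]]}}

```text
clock: 37.85
position: [509.8, -72.2, 186.2]
ee_rot: [-0.641, 0.767, 0.017, -0.035]
contact_force: [1.5, 0.3, -4.9]
gripper_width: 15.3
```

>>> {"method": "send_rows", "body": {"steps": [[[3.7, -0.6, 0, 0.005, 0], [3.7, -0.6, 0, 0.005, 0], [3.7, -0.6, 0, 0.005, 0], [3.0, -0.6, 0, 0.005, 0], [2.0, -0.4, 0, 0.005, 0], [1.0, 0, 0, 0, 0], [0, 0, 0, 0, 0], [0, 0, 0, 0, 0]]]}}

```text
clock: 38.52
position: [490.6, -258.4, 166.8]
ee_rot: [-0.625, 0.778, 0.032, -0.047]
contact_force: [1.6, 0.4, 5.0]
gripper_width: 15.1
```

```bash
cat > st.py <<'E'
from h import *
def tgt(sx=0.8,sy=-1.0,C=(512.6,-278.7),phi=-1.779):
    a=np.array([np.cos(phi),np.sin(phi)]);b=np.array([np.sin(phi),-np.cos(phi)])  # tool x,y in world
    return np.array(C)-sx*a-sy*b
t=tgt();print(t)
E
python3 -c "
from st import *
plan(*t,190,-1.779,0,15);print(arm.read_state()['joints'])"
```

```text
[ 511.78695836 -277.71057426]
at [ 490.6 -258.4  166.8] phi -1.7858 F [1.6 0.4 5. ] w 15.1 t 38.52 tilt [-113.6   -9.1] dist 36.9 turn -0.007 n 3
[0.5, -0.74, -0.84, np.float64(-0.002), 0],
[0.51, -0.74, -0.84, np.float64(-0.002), 0],
[0.51, -0.74, -0.84, np.float64(-0.002), 0]
[-0.17634303  0.3697996  -0.20448384  0.03235131 -1.10727697 -0.05659189]
```

>>> {"method": "send_rows", "body": {"steps": [[[0, 0, -1.5, 0, 0], [0.5, -0.8, -0.8, 0, 0], [0.6, -0.9, -0.6, 0, 0], [0.6, -0.9, -0.3, 0, 0], [0, 0, 0, 0, 0]]]}}

```text
clock: 38.93
position: [496.0, -267.8, 184.8]
ee_rot: [-0.626, 0.775, 0.059, -0.062]
contact_force: [1.9, -0.8, -4.2]
gripper_width: 15.0
```

```bash
cat > tr.py <<'E'
from h import *
th=-.208;C=np.array([512.6,-278.7]);Rz=np.array([[np.cos(th),-np.sin(th)],[np.sin(th),np.cos(th)]])
s=arm.read_state();q=R.from_quat(s["ee_rot"]);p=np.array(s["position"])
def report():
    o=p+q.apply([0.8,-1.0,43])
    # tray x = tool -y axis (world +x), tray y = tool -x (world +y)
    for n,(x,y) in dict(a=(100,70),b=(100,-70),c=(-100,70),d=(-100,-70)).items():
        h=p+q.apply([0.8-y,-1.0-x,43]); st=C+Rz@[x,y]
        print(n,"hole z",h[2].round(1),"err(stand frame)",(Rz.T@(h[:2]-st)).round(1))
    return o
o=report();print("tray origin",o.round(1))
dz=o[2]
plan(*(p+[C[0]-o[0],C[1]-o[1],0]),-1.779,0,10)
print('down10:',q.inv().apply([0,0,-1]).round(2))
E
python3 tr.py
```

```text
a hole z 123.9 err(stand frame) [-26.1   5. ]
b hole z 126.9 err(stand frame) [-26.3   5. ]
c hole z 157.7 err(stand frame) [-23.2   6.1]
d hole z 160.7 err(stand frame) [-23.4   6.1]
tray origin [ 489.5 -268.2  142.3]
at [ 496.  -267.8  184.8] phi -1.7805 F [ 1.9 -0.8 -4.2] w 15.0 t 38.93 tilt [-169.5   14.5] dist 25.4 turn -0.001 n 3
[0.18, -0.81, -0.14, np.float64(-0.0), 0],
[0.18, -0.81, -0.14, np.float64(-0.0), 0],
[0.18, -0.81, -0.14, np.float64(-0.0), 0]
down10: [-0.02 -0.17  0.99]
```

>>> {"method": "send_rows", "body": {"steps": [[[0, 0.6, -0.6, 0, 0], [0, 0.3, -1.5, 0, 0], [0, 0.2, -1.5, 0, 0], [0, 0, -0.8, 0, 0], [0.2, -0.8, -0.2, 0, 0], [0.2, -1.0, -0.2, 0, 0], [0.2, -1.0, -0.2, 0, 0], [0, -0.4, 0, 0, 0], [0, 0, 0, 0, 0]]]}}

```text
clock: 39.68
position: [522.1, -270.8, 220.9]
ee_rot: [-0.629, 0.772, 0.066, -0.064]
contact_force: [-0.1, 0.5, -5.8]
gripper_width: 15.2
```

```bash
python3 tr.py
```

```text
a hole z 159.2 err(stand frame) [-1.2  8.4]
b hole z 161.4 err(stand frame) [-0.5  8.4]
c hole z 195.5 err(stand frame) [2.2 8. ]
d hole z 197.7 err(stand frame) [2.8 8. ]
tray origin [ 515.1 -270.9  178.5]
at [ 522.1 -270.8  220.9] phi -1.774 F [-0.1  0.5 -5.8] w 15.2 t 39.68 tilt [-180.9   21.8] dist 8.2 turn 0.005 n 1
[0.82, 0.08, 0.03, np.float64(0.005), 0]
down10: [-0.02 -0.18  0.98]
```

>>> {"method": "send_rows", "body": {"steps": [[[0.4, 0, 0, 0.005, 0], [0.4, 0, 0, 0, 0], [0, -0.2, 0.8, 0, 0], [0, -0.2, 0.8, 0, 0], [0, 0, 0, 0, 0]]]}}

```text
clock: 40.1
position: [519.8, -279.0, 200.6]
ee_rot: [-0.626, 0.774, 0.068, -0.064]
contact_force: [-0.4, 0.0, -6.3]
gripper_width: 14.8
```

```bash
cat > tm.py <<'E'
from h import *
s=arm.read_state()
im,d,P,K,T=look('wrist')
q=R.from_quat(s['ee_rot']);L=q.inv().apply(P.reshape(-1,3)-s['position'])
m=(L[:,2]>14)&(L[:,2]<31)&(abs(L[:,0])<130)&(abs(L[:,1])<150)
A=L[m];print(cv2.minAreaRect(A[:,:2].astype(np.float32)),len(A))
m=(L[:,2]>25)&(L[:,2]<50)&(abs(L[:,0])<80)&(abs(L[:,1])<105);A=L[m];c,*_=np.linalg.lstsq(np.c_[A[:,:2],np.ones(len(A))],A[:,2],rcond=None);print('plane',c)
E
python3 tm.py; python3 tr.py; python3 -c "
from h import *
a=look('wrist')[0];cv2.imwrite('pics/w5.png',a)"
```

```text
((0.1461639404296875, -0.7940673828125), (242.00633239746094, 179.74755859375), 89.55951690673828) 14221
plane [ 1.61580730e-02 -1.22012192e-02  3.64509623e+01]
a hole z 139.2 err(stand frame) [-1.5 -0.7]
b hole z 141.4 err(stand frame) [-1.6 -0.7]
c hole z 176.3 err(stand frame) [ 1.9 -0. ]
d hole z 178.4 err(stand frame) [1.8 0. ]
tray origin [ 512.7 -279.1  158.8]
at [ 519.8 -279.1  201.2] phi -1.7796 F [-0.3  0.1 -4.8] w 14.8 t 40.15 tilt [-184.4   23.5] dist 0.4 turn -0.001 n 1
[-0.04, 0.02, 0.0, np.float64(-0.001), 0]
down10: [-0.02 -0.19  0.98]
```

View pics/w5.png

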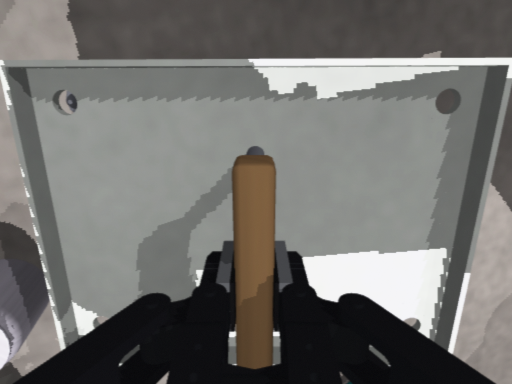

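>>> {"method": "send_rows", "body": {"steps": [[[0, -0.3, 0.6, 0, 0], [0, -0.2, 0.6, 0, 0], [0, -0.1, 0.6, 0, 0], [0, -0.1, 0.6, 0, 0], [0, -0.1, 0.4, 0, 0], [0, 0, 0, 0, 0]]]}}

```text
clock: 40.7
position: [522.2, -280.0, 171.3]
ee_rot: [-0.627, 0.774, 0.067, -0.065]
contact_force: [-1.0, -0.9, -5.4]
gripper_width: 15.3
```

>>> {"method": "send_rows", "body": {"steps": [[[0, 0.4, 0.2, 0, 0], [0, 0.5, 0.2, 0, 0], [0, 0.5, 0.2, 0, 0], [0, 0.5, 0.2, 0, 0], [0, 0.5, 0.2, 0, 0]]]}}

```text
clock: 41.12
position: [516.0, -278.3, 165.7]
ee_rot: [-0.629, 0.775, 0.046, -0.049]
contact_force: [8.8, -1.9, -10.1]
gripper_width: 14.8
```

```bash
python3 tr.py
```

```text
a hole z 108.3 err(stand frame) [-2.5 -0.6]
b hole z 110.9 err(stand frame) [-2.2 -0.6]
c hole z 135.0 err(stand frame) [-0.7 -0.5]
d hole z 137.6 err(stand frame) [-0.4 -0.5]
tray origin [ 511.  -278.9  123. ]
at [ 516.  -278.3  165.7] phi -1.7768 F [  8.8  -1.9 -10.1] w 14.8 t 41.12 tilt [-134.6    9.7] dist 1.6 turn 0.002 n 1
[-0.05, -0.15, -0.02, np.float64(0.002), 0]
down10: [-0.02 -0.13  0.99]
```

>>> {"method": "send_rows", "body": {"steps": [[[0, 0.4, 0.2, 0, 0], [0, 0.4, 0.2, 0, 0], [0, 0.4, 0.2, 0, 0], [0, 0.4, 0.2, 0, 0], [0, 0.4, 0.2, 0, 0], [0, 0.4, 0.2, 0, 0], [0, 0.4, 0.2, 0, 0], [0, 0.4, 0.2, 0, 0]]]}}

```text
clock: 41.78
position: [512.1, -277.4, 157.7]
ee_rot: [-0.63, 0.776, 0.013, -0.025]
contact_force: [6.9, -2.7, -8.2]
gripper_width: 15.6
```

```bash
python3 tr.py
```

```text
a hole z 108.1 err(stand frame) [-2.3 -0.5]
b hole z 111.2 err(stand frame) [-2.  -0.4]
c hole z 118.2 err(stand frame) [-2.  -0.7]
d hole z 121.4 err(stand frame) [-1.7 -0.6]
tray origin [ 510.5 -278.8  114.7]
at [ 512.1 -277.4  157.7] phi -1.7768 F [ 6.9 -2.7 -8.2] w 15.6 t 41.78 tilt [-54.4 -11.4] dist 2.1 turn 0.002 n 1
[-0.05, -0.2, -0.01, np.float64(0.002), 0]
down10: [-0.02 -0.05  1.  ]
```

>>> {"method": "send_rows", "body": {"steps": [[[0, 0.4, 0.2, 0, 0], [0, 0.4, 0.2, 0, 0], [0, 0.3, 0.3, 0, 0], [0, 0.1, 0.4, 0, 0], [0, 0, 0.4, 0, 0], [0, 0, 0.4, 0, 0], [0, 0, 0.4, 0, 0], [0, 0, 0.4, 0, 0], [0, 0, 0.4, 0, 0], [0, 0, 0.4, 0, 0]]]}}

```text
clock: 42.62
position: [509.7, -277.8, 146.9]
ee_rot: [-0.632, 0.774, -0.005, -0.015]
contact_force: [-4.3, 5.4, 14.8]
gripper_width: 14.6
```

```bash
python3 tr.py; python3 -c "
from h import *
s=arm.read_state();p=s['position']
plan(473,-2,p[2],-.208,1,33)"
```

```text
a hole z 100.7 err(stand frame) [-3.  -1.2]
b hole z 104.9 err(stand frame) [-2.  -1.1]
c hole z 102.8 err(stand frame) [-2.9 -2.6]
d hole z 107.1 err(stand frame) [-1.9 -2.5]
tray origin [ 509.8 -280.   103.9]
at [ 509.7 -277.8  146.9] phi -1.7717 F [-4.3  5.4 14.8] w 14.6 t 42.62 tilt [-16.5 -27.5] dist 3.1 turn 0.007 n 1
[-0.18, -0.25, -0.01, np.float64(0.007), 0]
down10: [-0.03 -0.01  1.  ]
at [ 509.7 -277.8  146.9] phi -1.7717 F [-4.3  5.4 14.8] w 14.6 t 42.62 tilt [-16.5 -27.5] dist 278.3 turn -1.564 n 15
[-1.75, 0.61, -0.05, np.float64(-0.104), 1],
[-1.81, 0.42, -0.05, np.float64(-0.104), 1],
[-1.84, 0.23, -0.05, np.float64(-0.104), 1],
[-1.85, 0.04, -0.05, np.float64(-0.104), 1],
[-1.85, -0.15, -0.05, np.float64(-0.104), 1],
[-1.82, -0.35, -0.05, np.float64(-0.104), 1],
[-1.78, -0.53, -0.05, np.float64(-0.104), 1],
[-1.71, -0.72, -0.05, np.float64(-0.104), 1],
[-1.63, -0.89, -0.05, np.float64(-0.104), 1],
[-1.53, -1.05, -0.05, np.float64(-0.104), 1],
[-1.41, -1.21, -0.05, np.float64(-0.104), 1],
[-1.27, -1.35, -0.05, np.float64(-0.104), 1],
[-1.13, -1.47, -0.05, np.float64(-0.104), 1],
[-0.97, -1.58, -0.05, np.float64(-0.104), 1],
[-0.8, -1.67, -0.05, np.float64(-0.104), 1]
```

>>> {"method": "send_rows", "body": {"steps": [[[0, 0, 0, 0, 0.4], [0, 0, 0, 0, 0.4], [0, 0, 0, 0, 0.4], [0, 0, -1, 0, 0.4], [0, 0, -2, 0, 0.4], [0, 0, -2.5, 0, 0.4], [0, 0, -2.5, 0, 0.4], [-1.0, 0.3, -1, -0.08, 0.7], [-1.8, 0.6, 0, -0.104, 1], [-1.8, 0.4, 0, -0.104, 1]]]}}

```text
clock: 43.45
position: [501.7, -231.1, 244.1]
ee_rot: [0.74, -0.672, 0.003, 0.019]
contact_force: [0.4, 0.2, -0.4]
gripper_width: 68.8
```

>>> {"method": "send_rows", "body": {"steps": [[[-1.8, 0.2, 0, -0.104, 1], [-1.8, 0, 0, -0.104, 1], [-1.8, -0.2, 0, -0.104, 1], [-1.8, -0.4, 0, -0.104, 1], [-1.8, -0.5, 0, -0.104, 1], [-1.7, -0.7, 0, -0.104, 1], [-1.6, -0.9, 0, -0.104, 1], [-1.5, -1.1, 0, -0.104, 1], [-1.4, -1.2, 0, -0.104, 1], [-1.3, -1.4, 0, -0.104, 1]]]}}

```text
clock: 44.28
position: [457.4, -46.3, 244.5]
ee_rot: [0.982, -0.19, -0.006, 0.02]
contact_force: [-0.4, -1.1, 0.2]
gripper_width: 85.6
```

```bash
python3 -c "
from h import *
plan(473,-2,105,-.208,1,30,n=7)
im,d,P,K,T=look('top');Q=P[170:265,290:370].reshape(-1,3);Q=Q[(Q[:,2]>116)&(Q[:,2]<135)]
if len(Q)>50:
  print(cv2.minAreaRect(Q[:,:2].astype(np.float32)),np.median(Q[:,2]))
Q=P[170:265,290:370].reshape(-1,3);Q=Q[(Q[:,2]>98)&(Q[:,2]<118)];c,*_=np.linalg.lstsq(np.c_[Q[:,:2]-[512.6,-278.7],np.ones(len(Q))],Q[:,2],rcond=None);print('tray plane',c,len(Q))"
```

```text
at [457.4 -46.3 244.5] phi -0.3825 F [-0.4 -1.1  0.2] w 85.6 t 44.28 tilt [-19.4 -36.4] dist 147.2 turn -0.175 n 7
[-0.02, -0.75, 1.96, np.float64(-0.025), 1],
[0.0, -0.75, 1.96, np.float64(-0.025), 1],
[0.02, -0.75, 1.96, np.float64(-0.025), 1],
[0.04, -0.75, 1.96, np.float64(-0.025), 1],
[0.05, -0.75, 1.96, np.float64(-0.025), 1],
[0.07, -0.75, 1.96, np.float64(-0.025), 1],
[0.09, -0.75, 1.96, np.float64(-0.025), 1]
((512.3402099609375, -279.77294921875), (182.443603515625, 241.92359924316406), 78.49935150146484) 123.24111067574972
tray plane [-5.91737392e-04 -2.18764554e-03  1.11372723e+02] 3337
```

The tray is level on the collars: its face is at 111 mm, the slopes are under 2.5 mrad, and its centre is (512.3,-279.8). Now the jar.

>>> {"method": "send_rows", "body": {"steps": [[[0, -0.7, 1.9, -0.025, 1], [0, -0.7, 1.9, -0.025, 1], [0, -0.7, 1.9, -0.025, 1], [0, -0.7, 1.9, -0.025, 1], [0.1, -0.7, 1.9, -0.025, 1], [0.1, -0.4, 1.0, -0.025, 1], [0, 0, 0, 0, 1]]]}}

```text
clock: 44.92
position: [472.4, -9.9, 139.5]
ee_rot: [0.994, -0.109, -0.003, 0.019]
contact_force: [-0.5, 0.2, 0.0]
gripper_width: 85.7
```

```bash
python3 -c "
from h import *
plan(473,-2,18,-.208,1,30,n=7)"
```

```text
at [472.4  -9.9 139.5] phi -0.2192 F [-0.5  0.2  0. ] w 85.7 t 44.92 tilt [-10.7 -36.9] dist 121.8 turn -0.011 n 7
[-0.01, -0.18, 1.73, np.float64(-0.002), 1],
[-0.01, -0.18, 1.73, np.float64(-0.002), 1],
[-0.01, -0.18, 1.73, np.float64(-0.002), 1],
[-0.01, -0.18, 1.73, np.float64(-0.002), 1],
[-0.01, -0.18, 1.73, np.float64(-0.002), 1],
[-0.01, -0.18, 1.73, np.float64(-0.002), 1],
[-0.01, -0.18, 1.73, np.float64(-0.002), 1]
```

>>> {"method": "send_rows", "body": {"steps": [[[0, -0.6, 1.2, 0, 1], [0, -0.5, 1.7, 0, 1], [0, -0.2, 1.8, 0, 1], [0, -0.1, 1.8, 0, 1], [0, -0.1, 1.8, 0, 1], [0, -0.1, 1.8, 0, 1], [0, -0.1, 1.4, 0, 1], [0, 0, 0, 0, 0.3], [0, 0, 0, 0, 0.3], [0, 0, 0, 0, 0.3]]]}}

```text
clock: 45.75
position: [483.8, 0.9, 29.1]
ee_rot: [0.993, -0.114, 0.003, 0.019]
contact_force: [0.3, 0.6, -2.7]
gripper_width: 59.3
```

>>> {"method": "send_rows", "body": {"steps": [[[0, 0, 0, 0, 0.3], [0, 0, -1, 0, 0.3], [0, 0, -2.5, 0, 0.3], [0, 0, -3, 0, 0.3], [0, 0, -3, 0, 0.3], [0, 0, -3, 0, 0.3], [0, 0, -3, 0, 0.3], [0, 0, -2, 0, 0.3], [0, 0, 0, 0, 0.3]]]}}

```text
clock: 46.5
position: [482.0, 7.2, 216.7]
ee_rot: [0.993, -0.117, 0.004, 0.016]
contact_force: [0.5, 0.6, -2.8]
gripper_width: 59.5
```

```bash
python3 -c "
from h import *
s=arm.read_state();plan(455.6,-267.2,s['position'][2],-.208,0.3,30)"
```

```text
at [482.    7.2 216.7] phi -0.235 F [ 0.5  0.6 -2.8] w 59.5 t 46.5 tilt [  4.5 -33.5] dist 275.6 turn -0.027 n 10
[0.38, 2.73, 0.09, np.float64(-0.003), 0.3],
[0.37, 2.73, 0.09, np.float64(-0.003), 0.3],
[0.37, 2.73, 0.09, np.float64(-0.003), 0.3],
[0.36, 2.73, 0.09, np.float64(-0.003), 0.3],
[0.35, 2.73, 0.09, np.float64(-0.003), 0.3],
[0.35, 2.73, 0.09, np.float64(-0.003), 0.3],
[0.34, 2.73, 0.09, np.float64(-0.003), 0.3],
[0.33, 2.73, 0.09, np.float64(-0.003), 0.3],
[0.32, 2.74, 0.09, np.float64(-0.003), 0.3],
[0.32, 2.74, 0.09, np.float64(-0.003), 0.3]
```

>>> {"method": "send_rows", "body": {"steps": [[[0.3, 1.5, 0, 0, 0.3], [0.5, 2.7, 0, -0.003, 0.3], [0.5, 2.7, 0, -0.003, 0.3], [0.5, 2.7, 0, -0.003, 0.3], [0.5, 2.7, 0, -0.003, 0.3], [0.5, 2.7, 0, -0.003, 0.3], [0.5, 2.7, 0, -0.003, 0.3], [0.5, 2.7, 0, -0.003, 0.3], [0.5, 2.7, 0, -0.003, 0.3], [0.5, 2.0, 0, -0.003, 0.3]]]}}

```text
clock: 47.33
position: [465.9, -252.6, 218.5]
ee_rot: [0.995, -0.102, 0.002, 0.01]
contact_force: [0.8, 0.1, -3.5]
gripper_width: 59.3
```

>>> {"method": "send_rows", "body": {"steps": [[[0.2, 1.0, 0, 0, 0.3], [0, 0.4, 0, 0, 0.3], [0, 0, 0, 0, 0.3], [0, 0, 0, 0, 0.3]]]}}

```text
clock: 47.67
position: [461.9, -269.4, 214.7]
ee_rot: [0.994, -0.106, -0.001, 0.008]
contact_force: [0.6, 0.2, -3.2]
gripper_width: 59.3
```

```bash
python3 -c "
from h import *
s=arm.read_state();plan(465.8,-269.5,150,-.208,0.3,15)
print(R.from_quat(s['ee_rot']).as_matrix().round(3).tolist())
im,d,P,K,T=look('wrist');cv2.imwrite('pics/w6.png',im)"
```

```text
at [ 461.9 -269.4  214.7] phi -0.2121 F [ 0.6  0.2 -3.2] w 59.3 t 47.67 tilt [ -3.7 -16.3] dist 64.8 turn -0.004 n 5
[0.08, -0.04, 1.29, np.float64(-0.001), 0.3],
[0.08, -0.04, 1.29, np.float64(-0.001), 0.3],
[0.08, -0.04, 1.29, np.float64(-0.001), 0.3],
[0.08, -0.04, 1.29, np.float64(-0.001), 0.3],
[0.08, -0.04, 1.29, np.float64(-0.001), 0.3]
[[0.978, -0.211, -0.004], [-0.211, -0.977, -0.016], [-0.0, 0.017, -1.0]]
```

View pics/w6.png

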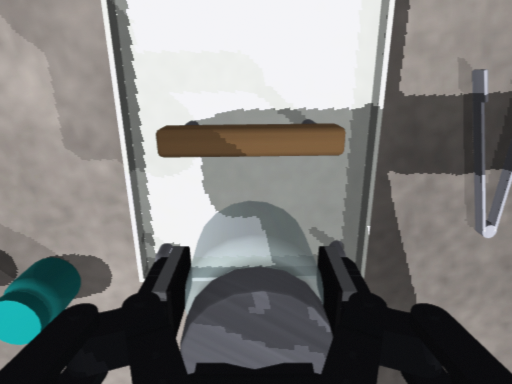

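The jar hangs upright in front of the bar (bar at (250,140), jar at about (258,300)). Lowering it.

>>> {"method": "send_rows", "body": {"steps": [[[0.1, 0, 1.1, 0, 0.3], [0.1, 0, 1.2, 0, 0.3], [0.1, 0, 1.2, 0, 0.3], [0.1, 0, 1.0, 0, 0.3], [0.1, 0, 0.7, 0, 0.3], [0, 0, 0.4, 0, 0.3], [0, 0, 0.2, 0, 0.3], [0, 0, 0, 0, 0.3]]]}}

```text
clock: 48.38
position: [468.9, -264.6, 155.8]
ee_rot: [0.995, -0.101, 0.001, 0.008]
contact_force: [-0.5, -0.1, -3.2]
gripper_width: 59.5
```

```bash
python3 -c "
from h import *
plan(465.8,-269.5,140,-.208,0.3,15)"
```

```text
at [ 468.9 -264.6  155.8] phi -0.2017 F [-0.5 -0.1 -3.2] w 59.5 t 48.38 tilt [  0.7 -16.3] dist 16.8 turn 0.006 n 2
[-0.11, 0.26, 0.79, np.float64(0.003), 0.3],
[-0.11, 0.26, 0.79, np.float64(0.003), 0.3]
```

>>> {"method": "send_rows", "body": {"steps": [[[-0.1, 0.2, 0.4, 0, 0.3], [-0.1, 0.2, 0.4, 0, 0.3], [0, 0.1, 0.3, 0, 0.3], [0, 0, 0.3, 0, 0.3], [0, 0, 0.2, 0, 0.3], [0, 0, 0.2, 0, 0.3], [0, 0, 0.1, 0, 0.3], [0, 0, 0.1, 0, 0.3]]]}}

```text
clock: 49.05
position: [467.5, -270.6, 140.0]
ee_rot: [0.995, -0.1, 0.004, 0.009]
contact_force: [-1.4, 2.8, 3.1]
gripper_width: 59.0
```

```bash
python3 -c "
from h import *
plan(465.8,-269.5,140,-.208,0.3,15)"
```

```text
at [ 467.5 -270.6  140. ] phi -0.2007 F [-1.4  2.8  3.1] w 59.0 t 49.05 tilt [  6.1 -19.2] dist 2.1 turn 0.007 n 1
[-0.19, -0.07, 0.0, np.float64(0.007), 0.3]
```

The jar is standing on the tray (about 6 N of contact). Releasing, rising and checking; the script hands in if the checks pass.

>>> {"method": "send_rows", "body": {"steps": [[[0, 0, 0, 0, 0.85], [0, 0, 0, 0, 0.85], [0, 0, 0, 0, 0.85], [0, 0, 0, 0, 0.85], [0, 0, -0.8, 0, 0.85], [0, 0, -1.5, 0, 0.85], [0, 0, -2, 0, 0.85], [0, 0, -2.5, 0, 0.85], [0, 0, -2.5, 0, 0.85], [0, 0, -2.5, 0, 0.85]]]}}

```text
clock: 49.88
position: [465.4, -268.6, 259.5]
ee_rot: [0.995, -0.1, 0.0, 0.009]
contact_force: [0.5, 1.0, -0.3]
gripper_width: 72.7
```

>>> {"method": "send_rows", "body": {"steps": [[[-0.8, -2.0, -1.5, 0, 0.85], [-1.5, -3.0, 0, 0, 0.85], [-1.5, -3.0, 0, 0, 0.85], [-1.5, -3.0, 0, 0, 0.85], [-1.5, -3.0, 0, 0, 0.85], [-1.0, -2.5, 0, 0, 0.85], [-0.5, -1.0, 0, 0, 0.85], [0, 0, 0, 0, 0.85]]]}}

```text
clock: 50.55
position: [421.9, -76.4, 283.7]
ee_rot: [0.995, -0.102, 0.013, 0.01]
contact_force: [-0.2, 0.2, -0.4]
gripper_width: 72.4
```

```bash
python3 -c "
from h import *
plan(465,-100,260,None,1,300)
im,d,P,K,T=look('top');cv2.imwrite('pics/f.png',cv2.resize(im,(800,600)))
Q=P[160:275,280:375].reshape(-1,3)
A=Q[(Q[:,2]>98)&(Q[:,2]<118)];c,*_=np.linalg.lstsq(np.c_[A[:,:2]-[512.6,-278.7],np.ones(len(A))],A[:,2],rcond=None);print('tray plane',c,len(A))
B=Q[(Q[:,2]>180)&(Q[:,2]<200)];B=B[np.hypot(B[:,0]-456,B[:,1]+267)<60]
ok=len(B)>60
if ok: print('lid',cv2.minAreaRect(B[:,:2].astype(np.float32)),np.median(B[:,2]),len(B))
"
```

```text
at [421.9 -76.4 283.7] phi -0.2043 F [-0.2  0.2 -0.4] w 72.4 t 50.55 tilt [ 23.7 -23.3] dist 54.5 turn -0.0 n 1
[4.63, 1.39, 2.52, np.float64(-0.0), 1]
tray plane [ 3.35639056e-05 -1.99404449e-03  1.11354884e+02] 2943
lid ((473.15179443359375, -266.3381042480469), (80.33354187011719, 53.52363204956055), 9.330602645874023) 191.27890950511903 248
```

View pics/f.png

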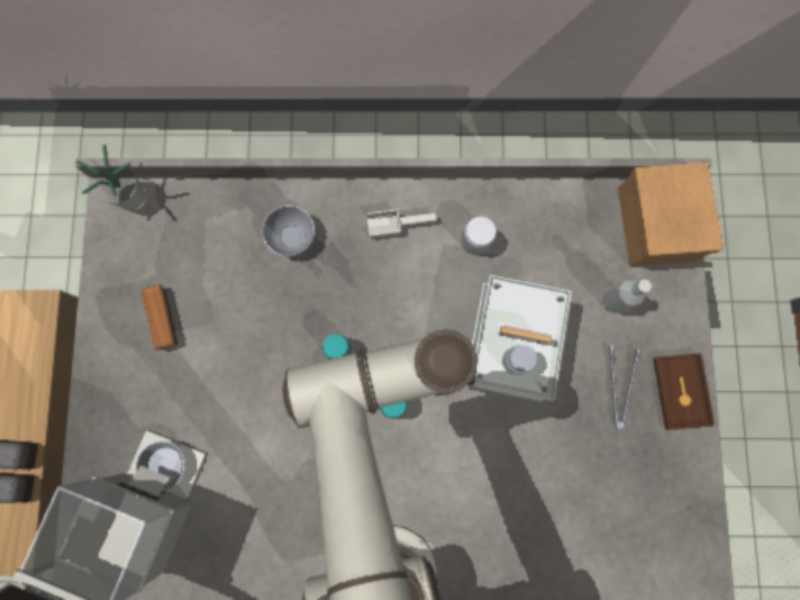

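The top view shows the tray seated with studs through its corner holes, the jar upright at (523,358) behind the bar, and the other things where they were. Handing in.

```bash
python3 -c "
from bench import job
print(job.job_done())"
```

```text
the job is handed in; nothing more can be done
None
```

I put the feeding ring in the bottom tray, lowered the top tray over the four posts, stood the clear glass jar on it, and handed the job in at about 51 s of the 72 s allowed.

**What the last checks showed (top camera):**
- **Tray:** it sits level on the collars, with its upper face at 111.4 mm (111 expected) and a slope of 2 mrad. Its centre is within about 1–2 mm of the stand's axis.
- **Jar:** it stands upright with its lid at 191 mm, as expected. The lid outline measured 80 mm long instead of 55 mm, probably because points from the bar or a rod were mixed in. The picture itself shows the jar standing clear of the bar.
- **Other things:** the bystanders appear where they started, but the arm hid one turquoise jar in the last picture.
- **Ring:** it was set down in the bottom tray from about 3 mm up. I did not look at it again once the top tray covered it.

**What went wrong on the way:**
- **Tool tilt:** the tool tilted steadily during moves, up to about 0.4 rad. I straightened it by pushing the closed fingertips against a stand post, at 35 N or less in the readings. Before lifting the top tray I also pressed it down onto the ledge, at about 42 N in the wrist reading.
- **Tray fit:** on the first approach the tray touched the stud tips. I lifted it clear, hooked two holes over their studs and levelled it down onto the rest.
- **Jar grip:** the jar was gripped about 10 mm off the middle of the pads, but it did not slip.

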